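# Set a glued rail up to dry flat on bearers under weights

### The arm

A 6-joint arm with a two-finger parallel gripper is mounted at the origin on the work surface. World frame = base frame: x ahead of the robot, y to its left, z up, the work surface at z = 0. Lengths are in m, angles in rad, forces in N, time in s.
With the tool pointing down it reaches from about 0.375 to 0.975 m from the base axis. Payload 3.8 kg.
Tool frame: the origin (TCP) lies at the very end of the fingers, on their centre line; the grasp point (between the pads) lies 19 mm behind it; z points along the fingers, y is the direction in which the jaws open and shut (so a half turn about z gives the same grasp; the last joint's range is limited). The gripper opens to 85 mm and grips with 20 to 120 N. Pads are 22 mm wide; open, the fingers measure 114 mm over their backs; the gripper's body (76 mm by 85 mm) begins 54 mm behind the grasp point. The pads swing forward as they close: fully open they stand 13 mm farther back than shut.
Start: joints at [1.178, 0.264, 1.604, -0, 1.274, -0.037], TCP at [0.235, 0.633, 0.231] pointing down, gripper open.
Joint ranges: [-2.63, 2.63], [-0.94, 2.18], [0.31, 2.57], [-1.31, 4.45], [0, 2.66], [-2.55, 2.55]. Speed limits (rad/s): [2.57, 2.57, 3.14, 3.14, 3.14, 3.14].

### API

Orientations are given as a rotation vector (axis times angle).
In Python, from workcell import bot, viewer, finish_job gives the robot as it stands.
- The arm moves only by the tool servo_tool, never from a script. Its argument "plan" is a list that holds one entry, the list of rows, each a list of 6 numbers: the shift along the tool's x, y, z in cm, then the turn, a rotation vector about the tool's x, y, z in degrees. A call has 1 to 20 rows; each row is the pose to reach, as a shift and turn from the pose measured when the call began, along the tool's axes at that moment; what a row does not reach only later rows make up. A row lasts 1/12 s, in which the tool goes at most 41.7 mm and 7.16 degrees, less where a joint would pass 70% of its speed; a pose out of reach is approached as far as the arm can. A call with a gripper value outside its range is refused whole. "claw" is the finger opening in cm, from 0 to 8.54, set as the call begins (left out, the last holds). The fingers move at their own pace and stop on an object; "grip_force" is the grip in N (left out, the last holds). Time passes only in rows, so rows that repeat a pose let the fingers close. It gives the time, the measured TCP pose, the force and the opening at its end, in the units of the state.
- bot.read_state(): the state, without advancing time (a new reading comes with each control period).
- viewer.read_camera(name): name is "scene" or "top"; returns a dict with "color" (480x640x3 uint8, red, green, blue), "fx", "fy", "cx", "cy" (pixels), "k1" (the pictures are not rectified: a ray, as slopes to the right and down, at radius r is drawn at 1 + k1 r^2 times it, then the intrinsics apply), "eye" and "rotation" of the camera in the world. Camera axes: x right, y down, z forward; pixel columns grow to the right and rows downward; lengths in m; the calibration is good to about 2 mm. A picture is of the moment at which its call begins. There is no depth.
- finish_job(): hands the job in, once; it reports no verdict.
The state is a dict: "time": time; "q": joint angles; "joint_vel": joint speeds; "joint_torque": joint torques, N m; "tool_pos": TCP position; "tcp_rot": TCP orientation; "wrist_force": force on the tool from outside, world axes, zero at the start; "torque": the same for the moment, N m; "width": opening from 0.0 (shut) to 1.0 (fully open).
Only numpy, scipy, OpenCV 4.12 (cv2) and the standard library are available. Lean on these libraries where they do the work, as an engineer would, in place of code of your own. Each camera call takes 0.05 s, during which the arm holds its last target.

### The job

Set the glued rail up to dry flat: lay the two small wooden bearers on the plywood drying board, each lying centred along one of its two pencil lines, then lay the rail (the long piece with a tenon at one end) flat across both, centred on the board and running along its length, either way round. Then stand the round steel weight on the rail over the bearer at the tenon end, and the square steel weight on the rail over the other bearer. Leave the glass jar and the roll of tape where they stand.

Things in the scene. Friction and masses are not known exactly. Their poses are not given: they have to be found in the camera images.
- board: plywood drying board, fixed flat on the bench, 120 (its x) by 260 (its y, the length) by 18 mm thick; origin at the centre of its underside, on the bench top; z up. Two dark pencil lines 3 mm wide run across it along its x, 70 mm either side of the middle
- line_left (a point): middle of the pencil line at the board's +y end, on the board's upper face (18 mm above the bench); axes as the board
- line_right (a point): middle of the pencil line at the board's -y end, on the board's upper face; axes as the board
- bearer_a_c (a point): centre of a loose pale wooden bearer lying on the bench, 90 mm long (x) by 26 wide (y) by 28 high (z), about 50 g; the two bearers are alike and may change places
- bearer_b_c (a point): centre of the other, identical bearer, same axes and sizes
- rail_c (a point): centre of the body of the loose brown wooden rail lying flat on the bench: 60 wide (x) by 200 long (y) by 20 thick (z) mm, about 170 g; from its +y end a tenon 28 wide, 30 long, 10 thick sticks out half-way up (so its +y end reaches 130 mm from here, the -y end 100)
- round_c (a point): centre of the round steel weight standing upright on the bench: cylinder 50 mm in diameter, 50 high, about 0.7 kg; z is its axis
- square_c (a point): centre of the square steel weight: square block standing upright, 46 by 46 mm and 50 high, about 0.75 kg; x and y normal to its sides, z up
- jar_c (a point): centre of a bystander, an amber glass jar with black cap, 60 mm in diameter, 70 high, standing loose among the things
- tape_c (a point): centre of a bystander, a roll of paper tape lying flat, 72 mm outside diameter, 24 high, loose among the things
There are look-alikes about, which are no part of the job. What is shaped like the part that bears bearer_b_c but purple is not meant. Leave any pink look-alike of the part that bears bearer_a_c alone.

How it is judged:
By the outcome, as a careful person would: the job done as asked, in the order asked, and still so for the second after the job is handed in, with the robot touching nothing.
It also fails if it takes over 136 s, if anything falls off the work surface, if the arm or the gripper's body presses on something with over 40 N, if the wrist force passes 120 N, or if a joint passes its speed limit or range.

## Working session

There is one attempt and no reset: what is moved stays moved. The work goes in short steps, Python scripts to look and compute and a tool call to move; the robot and the scene stay as the last step left them, time stands still between calls to the robot, and variables do not carry over. Pictures are saved under pics/ and viewed, and the job is handed in when it is done.

Besides the shell and the picture viewer there is one more tool, called after "Call:" in YAML: its name, and indented under it one key for each argument. servo_tool: Moves the arm, as the interface text tells. Its arguments: {"type":"object","properties":{"plan":{"type":"array"},"claw":{"type":"number"},"grip_force":{"type":"number"}},"required":["plan"]}

```bash
mkdir -p pics
cat > h.py <<'E'
import numpy as np, cv2
from workcell import bot, viewer
def grab(n,tag):
    c=viewer.read_camera(n); cv2.imwrite(f'pics/{tag}.png',c['color'][:,:,::-1]); return c
def ray(c,u,v):
    K=np.array([[c['fx'],0,c['cx']],[0,c['fy'],c['cy']],[0,0,1.]])
    p=cv2.undistortPoints(np.array([[[u,v]]],float),K,np.array([c['k1'],0,0,0,0.]))[0,0]
    R=np.array(c['rotation'])
    if R.ndim==1: R=cv2.Rodrigues(R)[0]
    return np.array(c['eye']),R@np.array([p[0],p[1],1])
def onz(c,u,v,z):
    e,d=ray(c,u,v); return e+d*(z-e[2])/d[2]
E
python3 - <<'E'
from h import *
for n in('scene','top'):
    c=grab(n,n+'0'); print(n,{k:v for k,v in c.items() if k!='color'})
print(bot.read_state())
E
```

```text
scene {'fx': 434.23285009964934, 'fy': 434.23285009964934, 'cx': 320.50913417155033, 'cy': 230.98959553940176, 'k1': -0.05986830216097522, 'eye': array([0.91242829, 0.32419434, 0.66584301]), 'rotation': array([-1.06274295, -2.47762543,  0.9160753 ])}
top {'fx': 613.4802300247327, 'fy': 613.4802300247327, 'cx': 312.44364823346757, 'cy': 238.7491947967221, 'k1': -0.1232752800343741, 'eye': array([ 0.38940324, -0.02503828,  1.2564525 ]), 'rotation': array([-2.18846559,  2.14654555, -0.09067222])}
{'time': 0.1, 'q': array([ 1.17810699e+00,  2.64702299e-01,  1.60524146e+00, -1.20744889e-05,
        1.27369434e+00, -3.69028584e-02]), 'joint_vel': array([ 0.00074647, -0.00133515, -0.0041184 ,  0.00186553,  0.0002921 ,
        0.00082959]), 'joint_torque': array([ 5.14052442e-05, -5.16710365e+01, -3.68586588e+01,  1.50485585e-04,
        6.39324731e-03, -5.81306182e-06]), 'tool_pos': array([0.2348759 , 0.63211409, 0.23006785]), 'tcp_rot': array([-0.55584419, -3.09159561,  0.00314258]), 'wrist_force': array([-0.00098961, -0.54349861,  0.7610239 ]), 'torque': array([ 0.04205899, -0.06134165,  0.01996736]), 'width': 0.9998441244152266}
```

View pics/scene0.png

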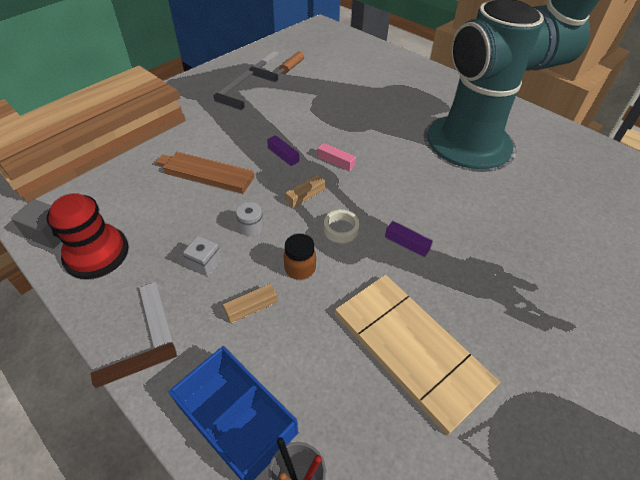

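View pics/top0.png

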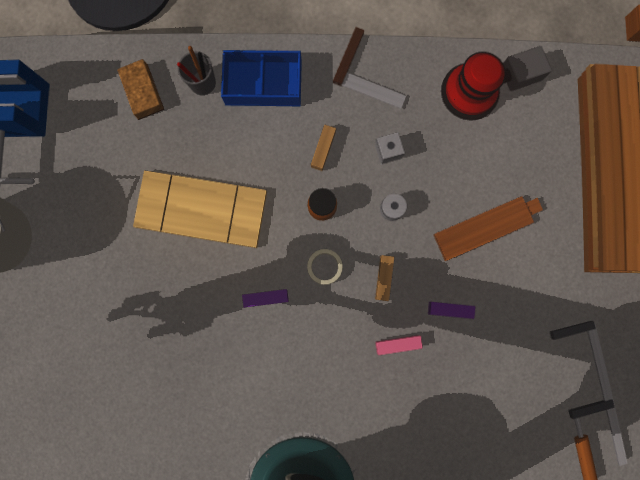

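The top view shows the board around (203,208), the jar at (322,203), the tape at (324,267), the rail at (487,228) with its tenon at the right (537,206), the round weight at (394,206) and the square weight at (390,147). Bearer candidates are tan (323,147), tan and part-shaded (385,278), purple (265,298), purple (452,310) and pink (399,345). The two tan ones fit "pale wooden", and the rest are excluded as look-alikes. I'll confirm that in a crop and measure.

Run:
```python
from h import *
t=cv2.imread('pics/top0.png'); 
a=cv2.resize(t[110:310,290:420],None,fx=4,fy=4,interpolation=cv2.INTER_NEAREST)[:, :]
s=cv2.imread('pics/scene0.png'); b=cv2.resize(s[140:330,190:340],None,fx=3,fy=3,interpolation=cv2.INTER_NEAREST)
cv2.imwrite('pics/c1.png',cv2.resize(a,(390,600))); cv2.imwrite('pics/c2.png',b)
hsv=cv2.cvtColor(t,cv2.COLOR_BGR2HSV)
for p in [(323,147),(385,290),(385,262),(200,210),(480,230),(390,135),(394,195),(452,310),(600,150)]: print(p,hsv[p[1],p[0]])
```

```text
(323, 147) [ 14 149 130]
(385, 290) [ 15 140  82]
(385, 262) [ 16 148 102]
(200, 210) [ 18 139 196]
(480, 230) [ 11 178 116]
(390, 135) [  4  15 121]
(394, 195) [  9  14 124]
(452, 310) [141 145  65]
(600, 150) [ 13 173 100]
```

View pics/c1.png

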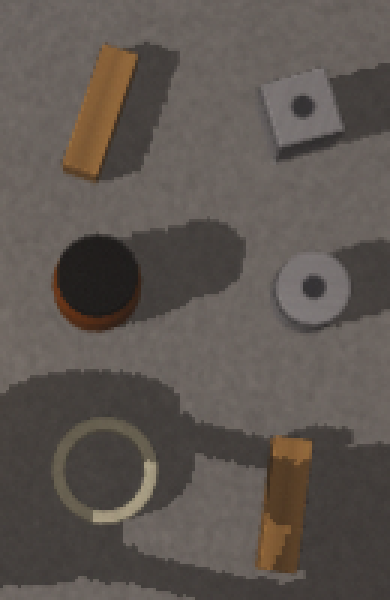

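View pics/c2.png

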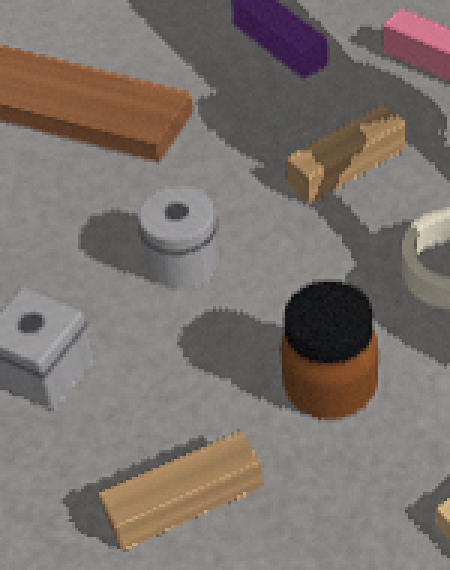

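Both tan pieces are plain wooden bearers. For a measurement I'll project each silhouette onto its half-height plane, where it is centrally symmetric about the object's centre.

```bash
cat > meas.py <<'E'
from h import *
def sil(c,box,kind,z):
    im=c['color'][:,:,::-1].copy(); hsv=cv2.cvtColor(im,cv2.COLOR_BGR2HSV)
    m=np.zeros(im.shape[:2],np.uint8); x0,y0,x1,y1=box
    H,S,V=[hsv[...,i].astype(int) for i in range(3)]
    if kind=='wood': k=(H>5)&(H<26)&(S>80)
    if kind=='gray': k=(V>92)&(S<22)
    if kind=='board': k=(H>5)&(H<30)&(S>80)
    m[y0:y1,x0:x1]=(k[y0:y1,x0:x1]*255)
    m=cv2.morphologyEx(m,cv2.MORPH_CLOSE,np.ones((5,5)) if kind!='gray' else np.ones((3,3)))
    cs,_=cv2.findContours(m,cv2.RETR_EXTERNAL,cv2.CHAIN_APPROX_NONE)
    q=max(cs,key=cv2.contourArea)[:,0,:].astype(float)
    return q,np.array([onz(c,u,v,z)[:2] for u,v in q])
def rect(P):
    (cx,cy),(w,h),a=cv2.minAreaRect((P*1000).astype(np.float32))
    if w<h: a+=90; w,h=h,w
    return np.array([cx,cy]),(w,h),(a+90)%180-90   # angle of the long side from world x
def edge_ang(P,a,trim=.15):
    # fit lines to the two long sides
    d=np.array([np.cos(np.radians(a)),np.sin(np.radians(a))]); n=np.array([-d[1],d[0]])
    Q=P*1000; s=Q@d; t=Q@n; s0,s1=s.min(),s.max(); tm=(t.max()+t.min())/2
    out=[]
    for sg in(1,-1):
        k=(s>s0+trim*(s1-s0))&(s<s1-trim*(s1-s0))&(sg*(t-tm)>0)
        vx,vy,x,y=cv2.fitLine(Q[k].astype(np.float32),cv2.DIST_HUBER,0,.01,.01).ravel()
        out.append((np.degrees(np.arctan2(vy,vx))+90)%180-90)
    return out
E
python3 - <<'E'
from meas import *
c=viewer.read_camera('top')
for n,b,k,z in [('A',(300,115,350,180),'wood',.014),('B',(365,245,405,310),'wood',.014),('rail',(425,185,555,270),'wood',.01),('board',(120,160,280,255),'board',.009),('sq',(368,128,408,166),'gray',.025),('rd',(375,188,412,224),'gray',.025),('jar',(300,183,340,225),'wood',.035)]:
    q,P=sil(c,b,k,z); cc,wh,a=rect(P)
    M=cv2.moments((P*1000).astype(np.float32)); 
    print(n,cc.round(1),'cen',round(M['m10']/M['m00'],1),round(M['m01']/M['m00'],1),np.round(wh,1),round(a,1),np.round(edge_ang(P,a),1),'pix',q.min(0),q.max(0))
E
```

```text
A [698.2 -28. ] cen 698.3 -28.1 [95.8 27.6] -17.1 [-17.  -17.8] pix [311. 125.] [335. 170.]
B [ 431.2 -157.2] cen 431.2 -157.2 [91.3 28.8] -6.4 [-6.2 -7. ] pix [375. 255.] [393. 300.]
rail [ 542.5 -375.2] cen 539.8 -369.1 [235.5  61.9] -66.0 [-65.8 -65.8] pix [434. 196.] [542. 260.]
board [567.  225.1] cen 566.8 225.0 [264.2 123.3] 81.4 [81.5 81.5] pix [133. 170.] [266. 247.]
sq [ 697.8 -163.6] cen 701.2 -163.0 [57.2 55.3] -69.9 [-71.2 -74. ] pix [372. 132.] [403. 164.]
rd [ 577.8 -171.8] cen 576.8 -172.2 [54.2 49.6] -84.5 [-76.  -88.6] pix [380. 193.] [406. 218.]Traceback (most recent call last):
  File "<stdin>", line 6, in <module>
  File "meas.py", line 25, in edge_ang
    vx,vy,x,y=cv2.fitLine(Q[k].astype(np.float32),cv2.DIST_HUBER,0,.01,.01).ravel()
              ~~~~~~~~~~~^^^^^^^^^^^^^^^^^^^^^^^^^^^^^^^^^^^^^^^^^^^^^^^^^^
cv2.error: OpenCV(4.12.0) /io/opencv/modules/imgproc/src/linefit.cpp:50: error: (-215:Assertion failed) count > 0 in function 'fitLine2D_wods'
```

Run:
```python
from meas import *
T=viewer.read_camera('top'); S=viewer.read_camera('scene')
for n,b,k,z in [('A',(215,280,285,330),'wood',.014),('B',(280,172,332,212),'wood',.014),('rail',(148,148,258,195),'wood',.01),('board',(325,270,510,440),'board',.009)]:
    q,P=sil(S,b,k,z); cc,wh,a=rect(P)
    print('scene',n,cc.round(1),np.round(wh,1),round(a,1),np.round(edge_ang(P,a),1))
# pencil lines
for nm,c,b in [('top',T,(135,172,268,246)),('scene',S,(335,275,500,432))]:
    im=c['color'][:,:,::-1]; g=cv2.cvtColor(im.copy(),cv2.COLOR_BGR2HSV)
    q,_=sil(c,(b[0]-8,b[1]-8,b[2]+8,b[3]+8),'board',.018)
    m=np.zeros(g.shape[:2],np.uint8); cv2.fillPoly(m,[q.astype(int)],255); m=cv2.erode(m,np.ones((9,9)))
    d=((g[...,2]<110)&(m>0)).astype(np.uint8)
    k,l,st,ce=cv2.connectedComponentsWithStats(d,connectivity=8)
    for i in range(1,k):
        if st[i,4]>25:
            ys,xs=np.nonzero(l==i); P=np.array([onz(c,u,v,.018)[:2]*1000 for u,v in zip(xs,ys)])
            vx,vy,x,y=cv2.fitLine(P.astype(np.float32),cv2.DIST_HUBER,0,.01,.01).ravel()
            print(nm,'line pix',ce[i].round(1),'mean',P.mean(0).round(1),'ang',round(float(np.degrees(np.arctan(vy/vx))),2))
# holes of weights
for nm,c,bs in [('top',T,[(383,137,400,155),(386,198,403,216)]),('scene',S,[(192,238,210,252),(240,203,258,216)])]:
    for b in bs:
        g=cv2.cvtColor(c['color'].copy(),cv2.COLOR_RGB2GRAY)[b[1]:b[3],b[0]:b[2]]
        ys,xs=np.nonzero(g<(int(g.min())+int(np.median(g)))/2)
        print(nm,b,'hole',(xs.mean()+b[0]).round(1),(ys.mean()+b[1]).round(1),len(xs),(onz(c,xs.mean()+b[0],ys.mean()+b[1],.05)*1000).round(1))
```

```text
scene A [695.7 -30.1] [92.9 41.8] -17.2 [-17.2 -17.8]
scene B [ 428.9 -158.9] [106.  47.] -6.8 [-6.2 -7.1]
scene rail [ 541.3 -376.7] [238.3  76.9] -65.8 [-65.6 -65.9]
scene board [564.5 220.7] [263.3 127.5] 81.5 [81.4 81.6]
top line pix [165.7 202.7] mean [575.9 293.7] ang -8.58
top line pix [232.  213.7] mean [555.4 155.2] ang -8.33
scene line pix [381.5 315.9] mean [560.7 152.2] ang -8.28
scene line pix [442.9 378.7] mean [582.5 290.4] ang -8.38
top (383, 137, 400, 155) hole 390.5 145.0 44 [ 696.3 -163.8   50. ]
top (386, 198, 403, 216) hole 394.4 205.3 47 [ 573.7 -172.1   50. ]
scene (192, 238, 210, 252) hole 199.7 247.4 42 [ 696.1 -165.4   50. ]
scene (240, 203, 258, 216) hole 248.3 210.0 36 [ 573.2 -173.5   50. ]
```

Both views agree within about 2 to 3 mm, so I'll use the averages. Next is a helper that prints the shift and turn for a move.

```bash
cat > go.py <<'E'
import sys; from h import *
from scipy.spatial.transform import Rotation as R
def go(x,y,z,yaw):   # mm; yaw deg = direction of tool y (mod 180)
    s=bot.read_state(); r0=R.from_rotvec(s['tcp_rot']); p0=s['tool_pos']*1000
    ty=r0.as_matrix()[:,1]; cur=np.degrees(np.arctan2(ty[1],ty[0]))
    opts=[]
    for yw in(yaw,yaw+180):
        Y=np.array([np.cos(np.radians(yw)),np.sin(np.radians(yw)),0]); Z=np.array([0,0,-1.]); X=np.cross(Y,Z)
        r1=R.from_matrix(np.stack([X,Y,Z],1)); opts.append((r0.inv()*r1).as_rotvec(degrees=True))
    t=min(opts,key=np.linalg.norm)
    d=r0.inv().apply(np.array([x,y,z])-p0)
    print('t',round(s['time'],2),'pos',p0.round(1),'yaw',round(cur,1),'q6',round(s['q'][5],2),'F',s['wrist_force'].round(1),'w',round(s['width'],3))
    print('shift cm',(d/10).round(2),'turn',t.round(1),'rows>=',round(max(np.linalg.norm(d)/41.7,np.linalg.norm(t)/7.16),1))
if __name__=='__main__':
    for a in sys.argv[1:]: go(*map(float,a.split(',')))
E
python3 go.py 697,-29,120,72.6
```

```text
t 0.25 pos [235.  632.4 230.6] yaw 69.6 q6 -0.04 F [ 0.6 -0.4 -0.1] w 1.002
shift cm [-66.35 -45.89  11.11] turn [-0.1 -0.  -3. ] rows>= 19.5
```

Call:
servo_tool:
  plan:
    - [[-66.35, -45.9, 11.1, 0, 0, -3], [-66.35, -45.9, 11.1, 0, 0, -3], [-66.35, -45.9, 11.1, 0, 0, -3], [-66.35, -45.9, 11.1, 0, 0, -3], [-66.35, -45.9, 11.1, 0, 0, -3], [-66.35, -45.9, 11.1, 0, 0, -3], [-66.35, -45.9, 11.1, 0, 0, -3], [-66.35, -45.9, 11.1, 0, 0, -3], [-66.35, -45.9, 11.1, 0, 0, -3], [-66.35, -45.9, 11.1, 0, 0, -3], [-66.35, -45.9, 11.1, 0, 0, -3], [-66.35, -45.9, 11.1, 0, 0, -3], [-66.35, -45.9, 11.1, 0, 0, -3], [-66.35, -45.9, 11.1, 0, 0, -3], [-66.35, -45.9, 11.1, 0, 0, -3], [-66.35, -45.9, 11.1, 0, 0, -3], [-66.35, -45.9, 11.1, 0, 0, -3], [-66.35, -45.9, 11.1, 0, 0, -3], [-66.35, -45.9, 11.1, 0, 0, -3], [-66.35, -45.9, 11.1, 0, 0, -3]]
  claw: 5.5
  grip_force: 40

```text
time: 1.92
tool_pos: [0.6988, -0.0333, 0.1193]
tcp_rot: [0.478, 3.104, -0.004]
wrist_force: [0.6, 0.5, 1.1]
width: 0.639
```

```bash
python3 go.py 697,-29,5,72.6
```

```text
t 1.92 pos [698.8 -33.3 119.3] yaw 72.5 q6 -1.35 F [0.6 0.5 1.1] w 0.639
shift cm [ 0.31  0.38 11.42] turn [-0.1  0.1 -0.1] rows>= 2.7
```

Call:
servo_tool:
  plan:
    - [[0.3, 0.4, 2, 0, 0, 0], [0.3, 0.4, 5, 0, 0, 0], [0.3, 0.4, 7.5, 0, 0, 0], [0.3, 0.4, 9.5, 0, 0, 0], [0.3, 0.4, 10.8, 0, 0, 0], [0.3, 0.4, 11.4, 0, 0, 0], [0.3, 0.4, 11.4, 0, 0, 0], [0.3, 0.4, 11.4, 0, 0, 0]]

```text
time: 2.58
tool_pos: [0.6978, -0.0288, 0.0059]
tcp_rot: [0.478, 3.104, -0.003]
wrist_force: [-1.3, -0.1, -0.4]
width: 0.645
```

Call:
servo_tool:
  plan:
    - [[0, 0, 0, 0, 0, 0], [0, 0, 0, 0, 0, 0], [0, 0, 0, 0, 0, 0], [0, 0, 0, 0, 0, 0], [0, 0, 0, 0, 0, 0], [0, 0, 0, 0, 0, 0]]
  claw: 1.5

```text
time: 3.08
tool_pos: [0.6996, -0.0289, 0.0083]
tcp_rot: [0.477, 3.1, -0.003]
wrist_force: [0.5, -0.5, 5.5]
width: 0.294
```

```bash
python3 go.py 697,-29,5,72.6; python3 -c "
from h import *
c=grab('scene','g1'); cv2.imwrite('pics/g1c.png',cv2.resize(c['color'][200:380,150:350,::-1],None,fx=3,fy=3))"
```

```text
t 3.08 pos [699.6 -28.9   8.3] yaw 72.5 q6 -1.34 F [ 0.5 -0.5  5.5] w 0.294
shift cm [ 0.25 -0.09  0.33] turn [-0.1  0.3 -0.1] rows>= 0.1
```

View pics/g1c.png

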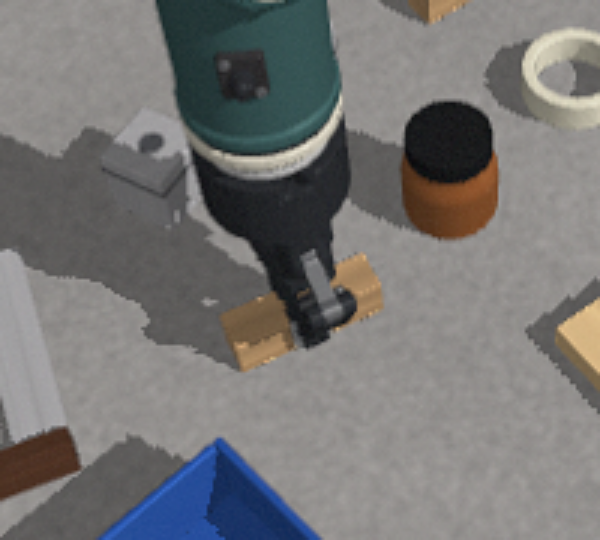

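The grip is on: the width is about 25 mm against 26. The bearer's bottom is at 0 with the TCP at about 8 mm. Now lift and carry it to the left line.

```bash
python3 go.py 576.2,292.5,110,81.5
```

```text
t 3.13 pos [699.6 -28.8   8.3] yaw 72.5 q6 -1.34 F [0.5 0.6 5.7] w 0.292
shift cm [ 21.38  26.92 -10.32] turn [-0.1  0.3 -9. ] rows>= 8.6
```

Call:
servo_tool:
  plan:
    - [[0, 0, -3, 0, 0, 0], [0, 0, -6, 0, 0, 0], [0, 0, -9, 0, 0, 0], [0, 0, -10.3, 0, 0, 0], [2.5, 3.2, -10.3, 0, 0.1, -2], [5, 6.3, -10.3, 0, 0.2, -4], [7.5, 9.5, -10.3, 0, 0.2, -6], [10, 12.6, -10.3, 0, 0.2, -8], [12.5, 15.7, -10.3, 0, 0.2, -9], [15, 18.9, -10.3, 0, 0.3, -9], [17.5, 22, -10.3, 0, 0.3, -9], [19.5, 24.5, -10.3, 0, 0.3, -9], [20.8, 26.2, -10.3, 0, 0.3, -9], [21.4, 26.9, -10.3, 0, 0.3, -9], [21.4, 26.9, -10.3, 0, 0.3, -9], [21.4, 26.9, -10.3, 0, 0.3, -9], [21.4, 26.9, -10.3, 0, 0.3, -9]]

```text
time: 4.55
tool_pos: [0.5763, 0.2909, 0.1095]
tcp_rot: [-0.234, -3.133, 0.004]
wrist_force: [-0.8, -0.2, 0.5]
width: 0.293
```

```bash
python3 go.py 576.2,292.5,27,81.5;  python3 -c "
from h import *
c=grab('scene','g2');c=grab('top','g3')"
```

```text
t 4.55 pos [576.3 290.9 109.5] yaw 81.4 q6 -0.99 F [-0.8 -0.2  0.5] w 0.293
shift cm [0.04 0.18 8.25] turn [-0.1  0.  -0.1] rows>= 2.0
```

View pics/g2.png

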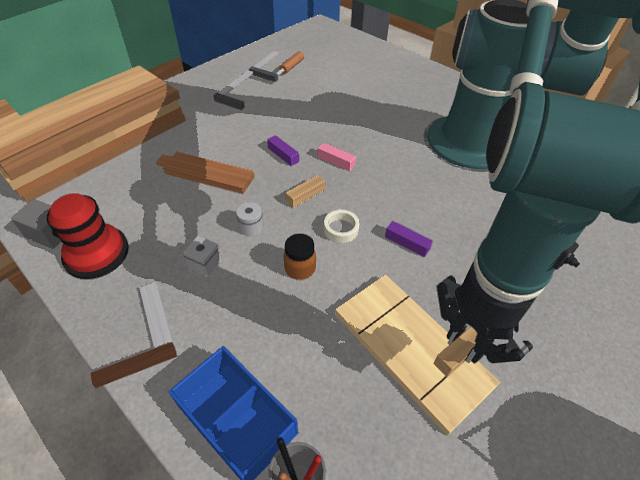

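The scene view shows the bearer in the jaws at (458,350), above the +y line (443,379). I'll lower it and let go.

Call:
servo_tool:
  plan:
    - [[0, 0.2, 3, 0, 0, 0], [0, 0.2, 5.5, 0, 0, 0], [0, 0.2, 7, 0, 0, 0], [0, 0.2, 7.8, 0, 0, 0], [0, 0.2, 8.2, 0, 0, 0], [0, 0.2, 8.3, 0, 0, 0], [0, 0.2, 8.3, 0, 0, 0], [0, 0.2, 8.3, 0, 0, 0]]

```text
time: 5.32
tool_pos: [0.5781, 0.2926, 0.0278]
tcp_rot: [0.237, 3.131, -0.001]
wrist_force: [-0.1, 0.8, -0.7]
width: 0.296
```

Call:
servo_tool:
  plan:
    - [[0, 0, 0, 0, 0, 0], [0, 0, 0, 0, 0, 0], [0, 0, 0, 0, 0, 0], [0, 0, 0, 0, 0, 0], [0, 0, -2, 0, 0, 0], [0, 0, -5, 0, 0, 0], [0, 0, -8, 0, 0, 0], [0, 0, -9, 0, 0, 0], [0, 0, -9, 0, 0, 0]]
  claw: 5.5

```text
time: 6.07
tool_pos: [0.5808, 0.2941, 0.1224]
tcp_rot: [0.236, 3.123, 0.005]
wrist_force: [0.6, 0.2, 0.1]
width: 0.644
```

```bash
python3 go.py 430,-158,110,83.4
```

```text
t 6.07 pos [580.8 294.1 122.4] yaw 81.4 q6 -0.99 F [0.6 0.2 0.1] w 0.644
shift cm [  8.13 -46.97   0.99] turn [ 0.2  0.5 -2. ] rows>= 11.4
```

Call:
servo_tool:
  plan:
    - [[1, -6, 0.5, 0, 0.3, -1], [8.1, -47, 1, 0.2, 0.5, -2], [8.1, -47, 1, 0.2, 0.5, -2], [8.1, -47, 1, 0.2, 0.5, -2], [8.1, -47, 1, 0.2, 0.5, -2], [8.1, -47, 1, 0.2, 0.5, -2], [8.1, -47, 1, 0.2, 0.5, -2], [8.1, -47, 1, 0.2, 0.5, -2], [8.1, -47, 1, 0.2, 0.5, -2], [8.1, -47, 1, 0.2, 0.5, -2], [8.1, -47, 1, 0.2, 0.5, -2], [8.1, -47, 1, 0.2, 0.5, -2], [8.1, -47, 1, 0.2, 0.5, -2], [8.1, -47, 1, 0.2, 0.5, -2]]

```text
time: 7.23
tool_pos: [0.4289, -0.1585, 0.1084]
tcp_rot: [-0.186, -3.134, -0.002]
wrist_force: [0.0, 0.2, 0.1]
width: 0.642
```

```bash
python3 go.py 430,-158,7,83.4; python3 -c "
from h import *
c=grab('scene','p1')
cv2.imwrite('pics/p1c.png',cv2.resize(c['color'][250:450,310:520,::-1],None,fx=2.8,fy=2.8))"
```

```text
t 7.23 pos [ 428.9 -158.5  108.4] yaw 83.2 q6 -1.86 F [0.  0.2 0.1] w 0.642
shift cm [-0.13  0.05 10.14] turn [ 0.1 -0.1 -0.2] rows>= 2.4
```

View pics/p1c.png

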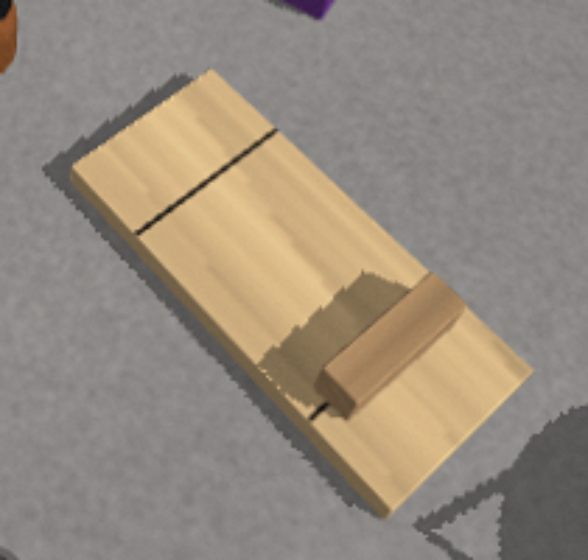

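The bearer lies along the left line. I'll measure it once the arm is clear. Now bearer B.

Call:
servo_tool:
  plan:
    - [[-0.1, 0, 3, 0, 0, 0], [-0.1, 0, 6, 0, 0, 0], [-0.1, 0, 8, 0, 0, 0], [-0.1, 0, 9.5, 0, 0, 0], [-0.1, 0, 10.1, 0, 0, 0], [-0.1, 0, 10.1, 0, 0, 0], [-0.1, 0, 10.1, 0, 0, 0]]

```text
time: 7.87
tool_pos: [0.4305, -0.1568, 0.0076]
tcp_rot: [-0.181, -3.134, -0.003]
wrist_force: [-0.3, -0.5, -0.4]
width: 0.64
```

Call:
servo_tool:
  plan:
    - [[0, 0, 0, 0, 0, 0], [0, 0, 0, 0, 0, 0], [0, 0, 0, 0, 0, 0], [0, 0, 0, 0, 0, 0], [0, 0, 0, 0, 0, 0], [0, 0, 0, 0, 0, 0]]
  claw: 1.5

```text
time: 8.37
tool_pos: [0.432, -0.1573, 0.009]
tcp_rot: [0.182, 3.135, 0.002]
wrist_force: [-0.1, 1.6, 6.1]
width: 0.292
```

```bash
python3 go.py 555.4,154.1,110,81.5
python3 - <<'E'
from meas import *
S=grab('scene','p2');T=grab('top','p3')
for n,c,b in[('s',S,(400,320,490,410)),('t',T,(140,160,190,250))]:
    cv2.imwrite(f'pics/p_{n}.png',cv2.resize(c['color'][b[1]:b[3],b[0]:b[2],::-1],None,fx=6,fy=6,interpolation=cv2.INTER_CUBIC))
E
```

```text
t 8.37 pos [ 432.  -157.3    9. ] yaw 83.4 q6 -1.86 F [-0.1  1.6  6.1] w 0.292
shift cm [ -8.66  32.37 -10.06] turn [0.1 0.  1.9] rows>= 8.4
```

View pics/p_t.png

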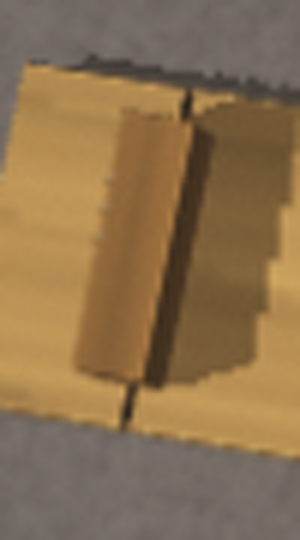

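View pics/p_s.png

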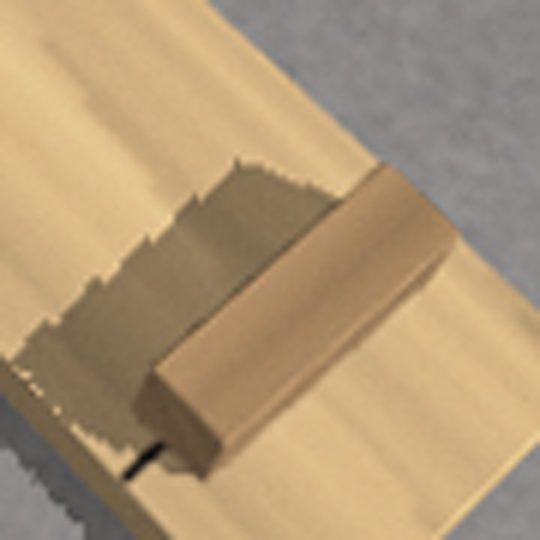

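Run:
```python
from h import *
T=viewer.read_camera('top');S=viewer.read_camera('scene')
ax=np.radians(81.5); Yb=np.array([np.cos(ax),np.sin(ax)]); Xb=np.array([Yb[1],-Yb[0]])
def show(c,off,d):
    for n,(u,v,z) in d.items():
        p=onz(c,off[0]+(u)/6-.42,off[1]+v/6-.42,z)[:2]*1000; print(n,'along',(p@Yb).round(1),'across',(p@Xb).round(1))
print('top');show(T,(140,160),{'UL':(122,108,.046),'LL':(78,372,.046),'UR':(193,120,.046),'LR':(148,382,.046),'bUR':(212,130,.018),'bLR':(162,385,.018),'lineT':(188,100,.018),'lineB':(128,410,.018),'edgeT':(188,90,.018),'edgeB':(125,432,.018)})
print('scene');show(S,(400,320),{'far-l':(155,375,.046),'far-r':(222,452,.046),'near-l':(384,163,.046),'near-r':(460,235,.046),'b far-r':(205,478,.018),'bfar-l':(135,408,.018),'line end':(125,478,.018),'line at':(160,445,.018)})
```

```text
top
UL along 389.5 across 571.5
LL along 386.9 across 480.9
UR along 364.7 across 571.3
LR along 362.7 across 481.6
bUR along 365.1 across 573.2
bLR along 365.3 across 483.5
lineT along 375.5 across 582.2
lineB along 375.3 across 473.1
edgeT along 376.2 across 585.6
edgeB along 374.9 across 465.5
scene
far-l along 364.1 across 571.9
far-r along 387.5 across 573.2
near-l along 362.5 across 482.9
near-r along 387.9 across 483.1
b far-r along 386.3 across 568.8
bfar-l along 362.8 across 569.5
line end along 373.6 across 584.6
line at along 373.4 across 571.5
```

Bearer A is centred on its line within about 1 mm, along and across, in both views. Now carry B to the right line.

Call:
servo_tool:
  plan:
    - [[0, 0, -3, 0, 0, 0], [0, 0, -6, 0, 0, 0], [0, 0, -9, 0, 0, 0], [0, 0, -10, 0, 0, 0], [-0.9, 3.2, -10, 0, 0, 1], [-1.9, 7, -10, 0, 0, 1.9], [-2.9, 11, -10, 0, 0, 1.9], [-3.9, 14.6, -10, 0, 0, 1.9], [-4.9, 18.3, -10, 0, 0, 1.9], [-5.9, 22, -10, 0, 0, 1.9], [-6.9, 25.7, -10, 0, 0, 1.9], [-7.7, 29, -10, 0, 0, 1.9], [-8.3, 31.2, -10, 0, 0, 1.9], [-8.6, 32.3, -10, 0, 0, 1.9], [-8.7, 32.4, -10, 0, 0, 1.9], [-8.7, 32.4, -10, 0, 0, 1.9], [-8.7, 32.4, -10, 0, 0, 1.9]]

```text
time: 9.98
tool_pos: [0.5549, 0.153, 0.1088]
tcp_rot: [-0.235, -3.132, -0.0]
wrist_force: [0.8, 0.8, -0.2]
width: 0.291
```

```bash
python3 go.py 555.4,154.1,28,81.5
```

```text
t 9.98 pos [554.9 153.  108.8] yaw 81.4 q6 -1.2 F [ 0.8  0.8 -0.2] w 0.291
shift cm [-0.03  0.12  8.08] turn [ 0.  -0.  -0.1] rows>= 1.9
```

Call:
servo_tool:
  plan:
    - [[0, 0.1, 3, 0, 0, 0], [0, 0.1, 5.5, 0, 0, 0], [0, 0.1, 7, 0, 0, 0], [0, 0.1, 7.7, 0, 0, 0], [0, 0.1, 8.1, 0, 0, 0], [0, 0.1, 8.1, 0, 0, 0], [0, 0.1, 8.1, 0, 0, 0], [0, 0.1, 8.1, 0, 0, 0]]

```text
time: 10.65
tool_pos: [0.556, 0.1536, 0.029]
tcp_rot: [0.236, 3.131, 0.001]
wrist_force: [-0.2, -0.5, 0.2]
width: 0.294
```

Call:
servo_tool:
  plan:
    - [[0, 0, 0, 0, 0, 0], [0, 0, 0, 0, 0, 0], [0, 0, 0, 0, 0, 0], [0, 0, 0, 0, 0, 0], [0, 0, -2, 0, 0, 0], [0, 0, -5, 0, 0, 0], [0, 0, -8, 0, 0, 0], [0, 0, -9, 0, 0, 0], [0, 0, -9, 0, 0, 0]]
  claw: 5.5

```text
time: 11.4
tool_pos: [0.5589, 0.1544, 0.123]
tcp_rot: [0.235, 3.124, 0.005]
wrist_force: [0.8, 0.2, -0.1]
width: 0.643
```

```bash
python3 go.py 536,-362.8,110,24.2
```

```text
t 11.4 pos [558.9 154.4 123. ] yaw 81.4 q6 -1.19 F [ 0.8  0.2 -0.1] w 0.643
shift cm [ -5.47 -51.48   1.16] turn [ 0.4  0.3 57.2] rows>= 12.4
```

Call:
servo_tool:
  plan:
    - [[-0.5, -4, 1, 0.4, 0.3, 5], [-5.5, -51.5, 1.2, 0.4, 0.3, 57], [-5.5, -51.5, 1.2, 0.4, 0.3, 57], [-5.5, -51.5, 1.2, 0.4, 0.3, 57], [-5.5, -51.5, 1.2, 0.4, 0.3, 57], [-5.5, -51.5, 1.2, 0.4, 0.3, 57], [-5.5, -51.5, 1.2, 0.4, 0.3, 57], [-5.5, -51.5, 1.2, 0.4, 0.3, 57], [-5.5, -51.5, 1.2, 0.4, 0.3, 57], [-5.5, -51.5, 1.2, 0.4, 0.3, 57], [-5.5, -51.5, 1.2, 0.4, 0.3, 57], [-5.5, -51.5, 1.2, 0.4, 0.3, 57], [-5.5, -51.5, 1.2, 0.4, 0.3, 57], [-5.5, -51.5, 1.2, 0.4, 0.3, 57], [-5.5, -51.5, 1.2, 0.4, 0.3, 57], [-5.5, -51.5, 1.2, 0.4, 0.3, 57]]
  claw: 8.5

```text
time: 12.73
tool_pos: [0.5353, -0.3616, 0.1076]
tcp_rot: [-1.701, -2.638, -0.002]
wrist_force: [-0.0, 0.3, -0.4]
width: 0.993
```

```bash
python3 go.py 536,-362.8,5,24.2;  python3 - <<'E'
from meas import *
S=grab('scene','p4');T=grab('top','p5')
for n,c,b in[('s',S,(320,265,510,445)),('t',T,(120,160,280,260))]:
    cv2.imwrite(f'pics/q_{n}.png',cv2.resize(c['color'][b[1]:b[3],b[0]:b[2],::-1],None,fx=4,fy=4,interpolation=cv2.INTER_CUBIC)[:600])
E
```

```text
t 12.73 pos [ 535.3 -361.6  107.6] yaw 24.4 q6 -1.06 F [-0.   0.3 -0.4] w 0.993
shift cm [-0.16  0.02 10.26] turn [-0.  -0.2  0.2] rows>= 2.5
```

View pics/q_t.png

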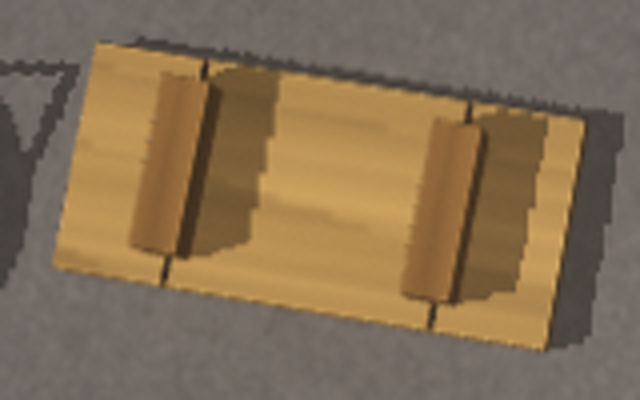

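View pics/p4.png

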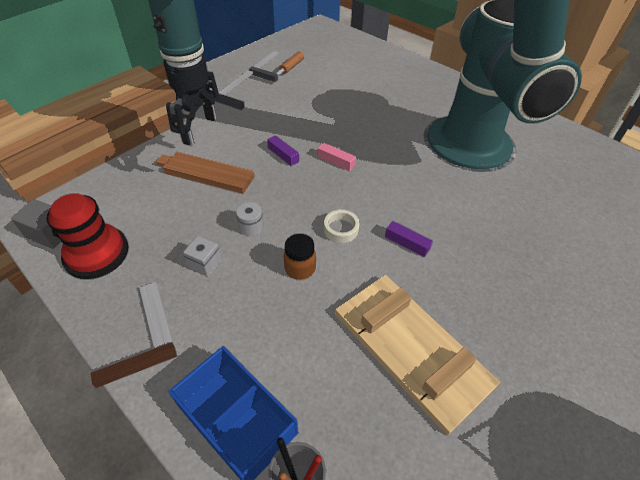

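Both bearers sit square on their lines. I'll check B in numbers before lowering to the rail.

Run:
```python
from h import *
T=viewer.read_camera('top')
ax=np.radians(81.5); Yb=np.array([np.cos(ax),np.sin(ax)]); Xb=np.array([Yb[1],-Yb[0]])
for n,(u,v,z) in {'UL':(432,118,.046),'LL':(402,293,.046),'UR':(480,124,.046),'LR':(450,301,.046),'lineT':(469,108,.018),'lineB':(432,320,.018)}.items():
    p=onz(T,120+u/4-.4,160+v/4-.4,z)[:2]*1000; print(n,(p@Yb).round(1),(p@Xb).round(1))
```

```text
UL 248.8 570.6
LL 247.6 481.3
UR 224.4 571.5
LR 223.2 481.3
lineT 235.9 583.0
lineB 234.9 472.4
```

Call:
servo_tool:
  plan:
    - [[-0.2, 0, 3, 0, 0, 0], [-0.2, 0, 5.5, 0, 0, 0], [-0.2, 0, 8, 0, 0, 0], [-0.2, 0, 9.3, 0, 0, 0], [-0.2, 0, 9.9, 0, 0, 0], [-0.2, 0, 10.1, 0, 0, 0], [-0.2, 0, 10.1, 0, 0, 0], [-0.2, 0, 10.1, 0, 0, 0]]

```text
time: 13.55
tool_pos: [0.5383, -0.3635, 0.0095]
tcp_rot: [1.698, 2.641, 0.001]
wrist_force: [-0.1, -0.4, -0.0]
width: 0.998
```

```bash
python3 go.py 536,-362.8,0,24.2;  python3 - <<'E'
from meas import *
S=grab('scene','r1')
cv2.imwrite('pics/r1c.png',cv2.resize(S['color'][100:220,130:290,::-1],None,fx=5,fy=5,interpolation=cv2.INTER_CUBIC))
E
```

```text
t 13.55 pos [ 538.3 -363.5    9.5] yaw 24.5 q6 -1.06 F [-0.1 -0.4 -0. ] w 0.998
shift cm [ 0.16 -0.18  0.95] turn [0.1 0.1 0.3] rows>= 0.2
```

View pics/r1c.png

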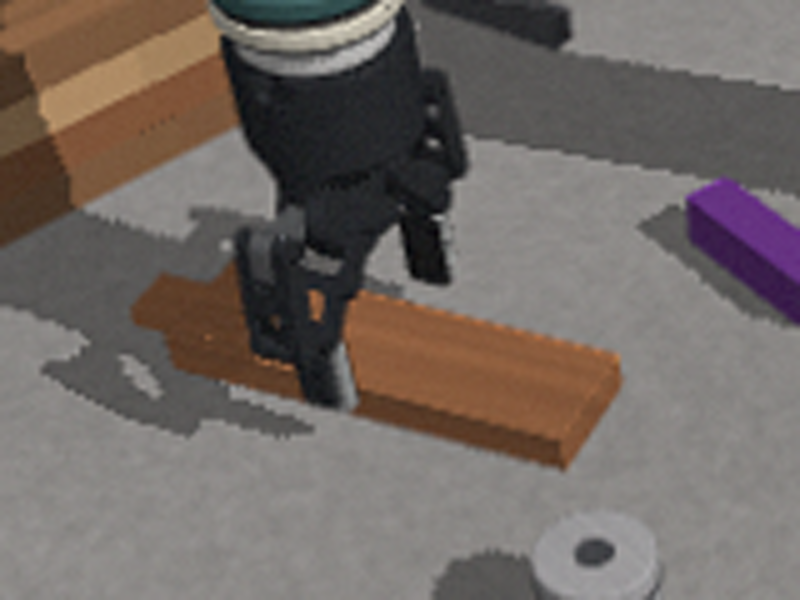

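B is also within about 1 mm of its line. The fingers straddle the rail, so I'll lower a little more and close.

Call:
servo_tool:
  plan:
    - [[0.1, -0.2, 0.3, 0, 0, 0.3], [0.1, -0.2, 0.6, 0, 0, 0.3], [0.1, -0.2, 0.6, 0, 0, 0.3], [0.1, -0.2, 0.6, 0, 0, 0.3]]

```text
time: 13.93
tool_pos: [0.536, -0.3637, 0.0038]
tcp_rot: [1.705, 2.635, 0.001]
wrist_force: [0.9, -0.3, -0.2]
width: 0.998
```

Call:
servo_tool:
  plan:
    - [[0, 0, 0, 0, 0, 0], [0, 0, 0, 0, 0, 0], [0, 0, 0, 0, 0, 0], [0, 0, 0, 0, 0, 0], [0, 0, 0, 0, 0, 0], [0, 0, 0, 0, 0, 0]]
  claw: 5
  grip_force: 60

```text
time: 14.43
tool_pos: [0.5364, -0.3641, 0.0043]
tcp_rot: [1.705, 2.634, 0.001]
wrist_force: [0.9, -0.8, 3.2]
width: 0.68
```

```bash
python3 go.py 536,-362.8,140,24.2;  python3 - <<'E'
from meas import *
S=grab('scene','r2')
cv2.imwrite('pics/r2c.png',cv2.resize(S['color'][100:220,130:290,::-1],None,fx=5,fy=5,interpolation=cv2.INTER_CUBIC))
E
```

```text
t 14.43 pos [ 536.4 -364.1    4.3] yaw 24.2 q6 -1.06 F [ 0.9 -0.8  3.2] w 0.68
shift cm [  0.1    0.04 -13.57] turn [ 0.1  0.2 -0. ] rows>= 3.3
```

View pics/r2c.png

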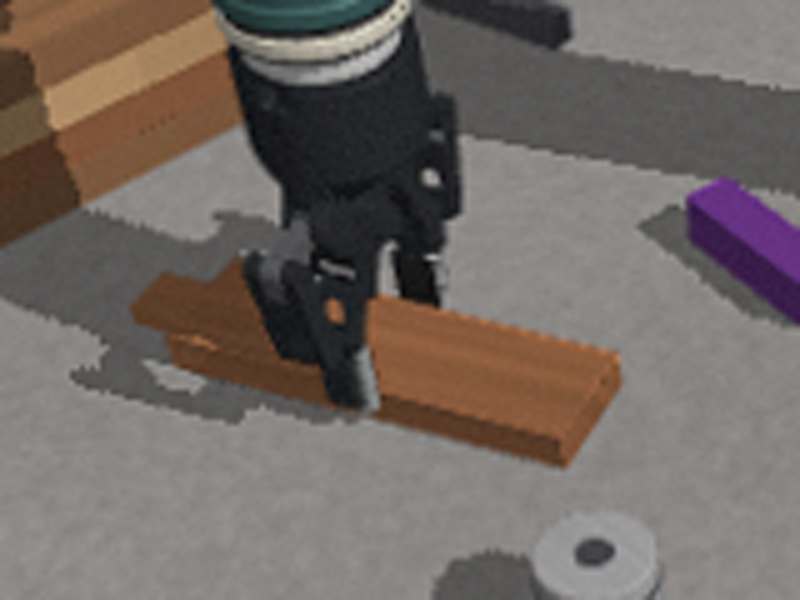

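Width 0.68 matches the 60 mm rail, allowing for the same small scale error as with the bearers. Lift and check.

Call:
servo_tool:
  plan:
    - [[0, 0, -1, 0, 0, 0], [0, 0, -3, 0, 0, 0], [0, 0, -6, 0, 0, 0], [0, 0, -9, 0, 0, 0], [0, 0, -12, 0, 0, 0], [0, 0, -13.5, 0, 0, 0], [0, 0, -13.5, 0, 0, 0]]

```text
time: 15.07
tool_pos: [0.5384, -0.3656, 0.1448]
tcp_rot: [1.7, 2.628, 0.0]
wrist_force: [0.7, -0.4, -1.3]
width: 0.683
```

```bash
python3 go.py 565.8,223.3,140,-8.5;  python3 - <<'E'
from meas import *
S=grab('scene','r3')
E
```

```text
t 15.07 pos [ 538.4 -365.6  144.8] yaw 24.2 q6 -1.06 F [ 0.7 -0.4 -1.3] w 0.683
shift cm [52.6  26.63  0.13] turn [ 0.5  0.4 32.7] rows>= 14.1
```

View pics/r3.png

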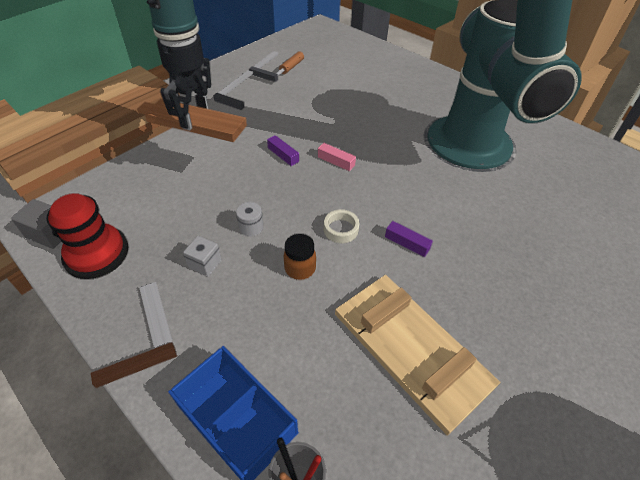

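The rail is held level. I'll carry it to the board smoothly.

Call:
servo_tool:
  plan:
    - [[1.3, 0.7, 0, 0, 0.1, 1], [3.9, 2, 0, 0.1, 0.2, 3], [7, 3.5, 0, 0.2, 0.2, 5], [10.3, 5.2, 0, 0.3, 0.3, 7], [13.6, 6.9, 0, 0.3, 0.3, 9], [16.9, 8.6, 0, 0.4, 0.4, 11], [20.2, 10.3, 0, 0.4, 0.4, 13], [23.5, 12, 0, 0.5, 0.4, 15], [26.8, 13.6, 0, 0.5, 0.4, 17], [30.1, 15.3, 0, 0.5, 0.4, 19], [33.4, 17, 0, 0.5, 0.4, 21], [36.7, 18.6, 0, 0.5, 0.4, 23], [40, 20.3, 0, 0.5, 0.4, 25], [43.3, 22, 0, 0.5, 0.4, 27], [46.5, 23.6, 0, 0.5, 0.4, 29], [49.3, 25, 0, 0.5, 0.4, 31], [51.4, 26, 0, 0.5, 0.4, 32], [52.4, 26.5, 0, 0.5, 0.4, 32.7], [52.6, 26.6, 0, 0.5, 0.4, 32.7], [52.6, 26.6, 0, 0.5, 0.4, 32.7]]

```text
time: 16.78
tool_pos: [0.5626, 0.2242, 0.1372]
tcp_rot: [-2.375, -2.05, 0.008]
wrist_force: [0.4, -1.2, -1.3]
width: 0.684
```

```bash
python3 go.py 565.8,223.3,52,-8.5;  python3 - <<'E'
from meas import *
S=grab('scene','r4');T=grab('top','r5')
E
```

```text
t 16.78 pos [562.6 224.2 137.2] yaw -8.4 q6 0.48 F [ 0.4 -1.2 -1.3] w 0.684
shift cm [-0.03  0.39  8.52] turn [-0.4  0.1  0.1] rows>= 2.0
```

View pics/r4.png

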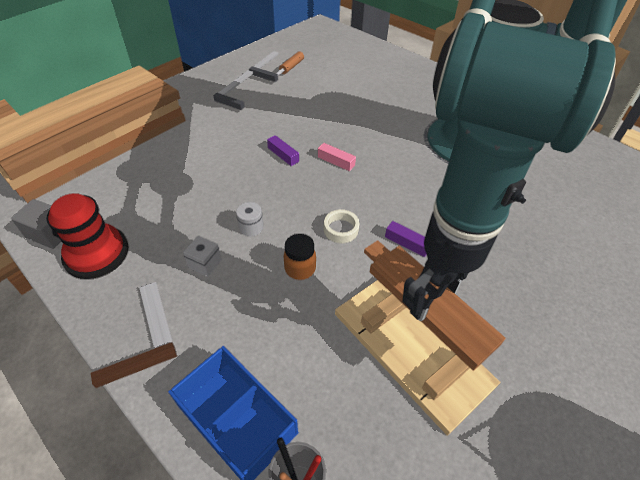

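View pics/r5.png

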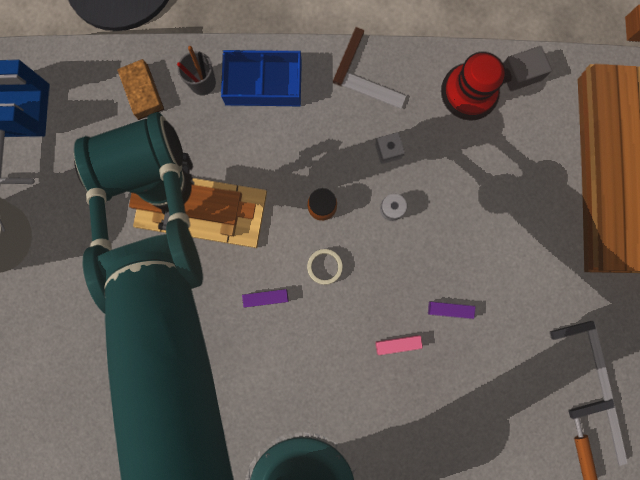

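The tenon points to the -y end at (375,250). I'll lower to just above the bearers and measure before letting go.

Call:
servo_tool:
  plan:
    - [[0, 0.3, 2.5, -0.3, 0, 0], [0, 0.3, 4.8, -0.3, 0, 0], [0, 0.3, 6.5, -0.3, 0, 0], [0, 0.3, 7.5, -0.3, 0, 0], [0, 0.3, 8.1, -0.3, 0, 0], [0, 0.3, 8.3, -0.3, 0, 0], [0, 0.3, 8.3, -0.3, 0, 0], [0, 0.3, 8.3, -0.3, 0, 0]]

```text
time: 17.55
tool_pos: [0.5668, 0.2226, 0.0562]
tcp_rot: [2.379, 2.049, 0.002]
wrist_force: [-0.2, -0.7, -1.9]
width: 0.678
```

```bash
python3 go.py 565.8,223.3,50.5,-8.5;  python3 - <<'E'
from meas import *
S=grab('scene','r6')
cv2.imwrite('pics/r6c.png',cv2.resize(S['color'][235:435,330:520,::-1],None,fx=3,fy=3,interpolation=cv2.INTER_CUBIC))
E
```

```text
t 17.55 pos [566.8 222.6  56.2] yaw -8.5 q6 0.48 F [-0.2 -0.7 -1.9] w 0.678
shift cm [ 0.05 -0.11  0.57] turn [ 0.1 -0.  -0. ] rows>= 0.1
```

View pics/r6c.png

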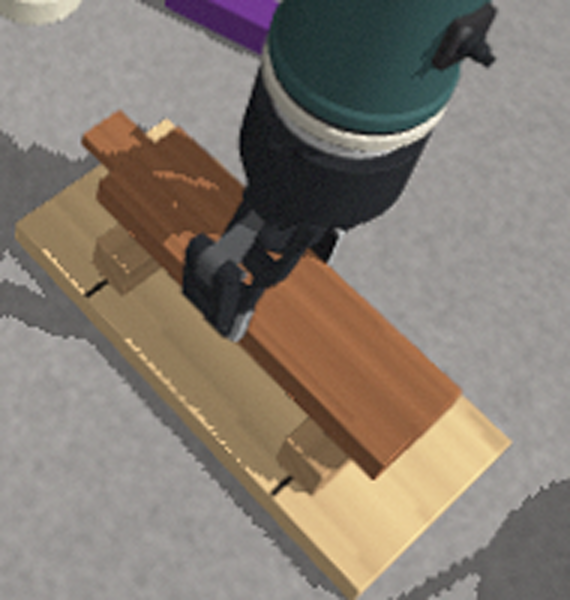

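Run:
```python
from h import *
c=viewer.read_camera('scene')
ax=np.radians(81.5); Yb=np.array([np.cos(ax),np.sin(ax)]); Xb=np.array([Yb[1],-Yb[0]])
for n,(u,v,z) in {'near':(463,391,.072),'far':(376,467,.072),'far-b':(374,480,.052),'ten-end R':(82,140,.067),'ten-end L':(122,112,.067),'shoulder far':(100,186,.072)}.items():
    p=onz(c,330+u/3-.33,235+v/3-.33,z)[:2]*1000; print(n,(p@Yb).round(1),(p@Xb).round(1))
```

```text
near 404.2 497.4
far 402.2 559.8
far-b 404.1 555.6
ten-end R 177.3 544.1
ten-end L 176.9 513.5
shoulder far 207.9 558.7
```

It is centred within about 1 to 2 mm. Lower and release.

Call:
servo_tool:
  plan:
    - [[0, -0.1, 0.2, 0, 0, 0], [0, -0.1, 0.4, 0, 0, 0], [0, -0.1, 0.5, 0, 0, 0], [0, -0.1, 0.6, 0, 0, 0], [0, -0.1, 0.6, 0, 0, 0]]

```text
time: 18.07
tool_pos: [0.5659, 0.2231, 0.0504]
tcp_rot: [2.379, 2.05, 0.003]
wrist_force: [1.3, -0.5, -1.3]
width: 0.681
```

Call:
servo_tool:
  plan:
    - [[0, 0, 0, 0, 0, 0], [0, 0, 0, 0, 0, 0], [0, 0, 0, 0, 0, 0], [0, 0, 0, 0, 0, 0], [0, 0, 0, 0, 0, 0], [0, 0, -2, 0, 0, 0], [0, 0, -5, 0, 0, 0], [0, 0, -8, 0, 0, 0], [0, 0, -11, 0, 0, 0], [0, 0, -11, 0, 0, 0]]
  claw: 8.5

```text
time: 18.9
tool_pos: [0.5701, 0.2247, 0.1683]
tcp_rot: [2.375, 2.047, 0.021]
wrist_force: [0.5, -0.2, 2.1]
width: 0.995
```

```bash
python3 go.py 573.5,-172.8,130,60 573.5,-172.8,130,0
```

```text
t 18.9 pos [570.1 224.7 168.3] yaw -8.5 q6 0.48 F [ 0.5 -0.2  2.1] w 0.995
shift cm [-39.28   6.16   3.67] turn [  0.9   0.1 -68.5] rows>= 9.6
t 18.9 pos [570.1 224.7 168.3] yaw -8.5 q6 0.48 F [ 0.5 -0.2  2.1] w 0.995
shift cm [-39.28   6.16   3.67] turn [ 0.8 -0.3 -8.5] rows>= 9.6
```

Call:
servo_tool:
  plan:
    - [[-4, 0.6, 0, 0.8, 0, 0], [-39.3, 6.2, 3.7, 0.8, 0, 0], [-39.3, 6.2, 3.7, 0.8, 0, 0], [-39.3, 6.2, 3.7, 0.8, 0, 0], [-39.3, 6.2, 3.7, 0.8, 0, 0], [-39.3, 6.2, 3.7, 0.8, 0, 0], [-39.3, 6.2, 3.7, 0.8, 0, 0], [-39.3, 6.2, 3.7, 0.8, 0, 0], [-39.3, 6.2, 3.7, 0.8, 0, 0], [-39.3, 6.2, 3.7, 0.8, 0, 0], [-39.3, 6.2, 3.7, 0.8, 0, 0], [-39.3, 6.2, 3.7, 0.8, 0, 0], [-39.3, 6.2, 3.7, 0.8, 0, 0]]

```text
time: 19.98
tool_pos: [0.5736, -0.1726, 0.1293]
tcp_rot: [-2.376, -2.046, -0.007]
wrist_force: [0.7, 0.1, -0.8]
width: 0.997
```

```bash
python3 go.py 573.5,-172.8,13,-8.5;  python3 - <<'E'
from meas import *
S=grab('scene','w1');T=grab('top','w2')
for n,c,b in[('s',S,(320,235,510,445)),('t',T,(120,160,280,260))]:
    cv2.imwrite(f'pics/w_{n}.png',cv2.resize(c['color'][b[1]:b[3],b[0]:b[2],::-1],None,fx=4,fy=4,interpolation=cv2.INTER_CUBIC)[:600])
E
```

```text
t 19.98 pos [ 573.6 -172.6  129.3] yaw -8.5 q6 -0.19 F [ 0.7  0.1 -0.8] w 0.997
shift cm [-1.000e-01  1.000e-02  1.163e+01] turn [-0.1 -0.4 -0. ] rows>= 2.8
```

View pics/w_t.png

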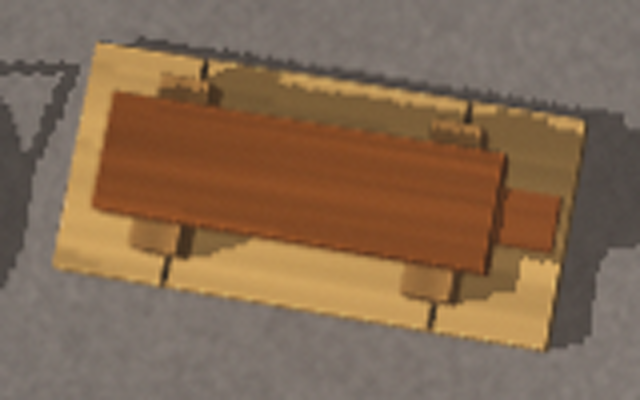

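View pics/w1.png

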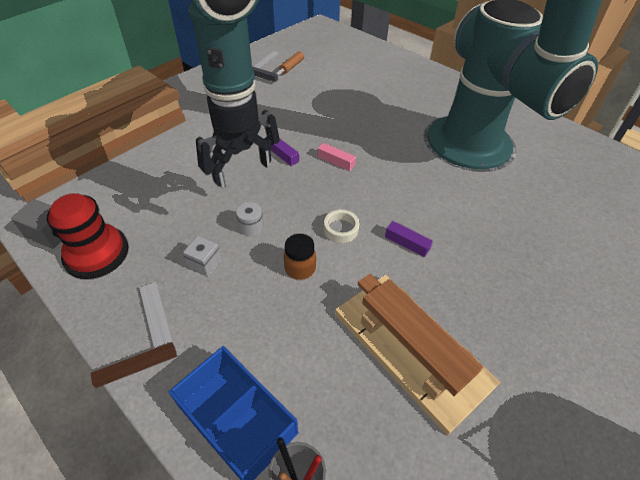

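The rail lies flat across both bearers with its tenon at the -y end. I'll check its centre numerically from the top-face corners.

Run:
```python
from h import *
c=viewer.read_camera('top')
ax=np.radians(81.5); Yb=np.array([np.cos(ax),np.sin(ax)]); Xb=np.array([Yb[1],-Yb[0]])
ps=[]
for n,(u,v,z) in {'UL':(114,91,.066),'LL':(93,207,.066),'UR':(502,153,.066),'LR':(484,272,.066)}.items():
    p=onz(c,120+u/4-.4,160+v/4-.4,z)[:2]*1000; ps.append([p@Yb,p@Xb]); print(n,np.round(ps[-1],1))
print(np.mean(ps,0), 'board 305.4/526.5 in this view')
```

```text
UL [405.4 555.2]
LL [404.4 496.2]
UR [207.9 556.1]
LR [206.1 496.6]
[305.96275942 526.02297375] board 305.4/526.5 in this view
```

Call:
servo_tool:
  plan:
    - [[-0.1, 0, 3, 0, -0.3, 0], [-0.1, 0, 6, 0, -0.3, 0], [-0.1, 0, 8.5, 0, -0.3, 0], [-0.1, 0, 10.3, 0, -0.3, 0], [-0.1, 0, 11.3, 0, -0.3, 0], [-0.1, 0, 11.6, 0, -0.3, 0], [-0.1, 0, 11.6, 0, -0.3, 0], [-0.1, 0, 11.6, 0, -0.3, 0]]

```text
time: 20.8
tool_pos: [0.575, -0.1717, 0.015]
tcp_rot: [2.377, 2.053, 0.002]
wrist_force: [0.1, -0.4, 0.2]
width: 0.995
```

Call:
servo_tool:
  plan:
    - [[0, 0, 0, 0, 0, 0], [0, 0, 0, 0, 0, 0], [0, 0, 0, 0, 0, 0], [0, 0, 0, 0, 0, 0], [0, 0, 0, 0, 0, 0], [0, 0, 0, 0, 0, 0], [0, 0, 0, 0, 0, 0]]
  claw: 3.5
  grip_force: 100

```text
time: 21.38
tool_pos: [0.5758, -0.1721, 0.0168]
tcp_rot: [2.376, 2.052, 0.004]
wrist_force: [-1.7, 0.5, 6.6]
width: 0.562
```

```bash
python3 go.py 573.5,-172.8,13,-8.5;  python3 - <<'E'
from meas import *
S=grab('scene','w3')
cv2.imwrite('pics/w3c.png',cv2.resize(S['color'][130:280,160:320,::-1],None,fx=4,fy=4,interpolation=cv2.INTER_CUBIC))
E
```

```text
t 21.38 pos [ 575.8 -172.1   16.8] yaw -8.4 q6 -0.19 F [-1.7  0.5  6.6] w 0.562
shift cm [-0.11 -0.22  0.38] turn [ 0.2 -0.   0.1] rows>= 0.1
```

View pics/w3c.png

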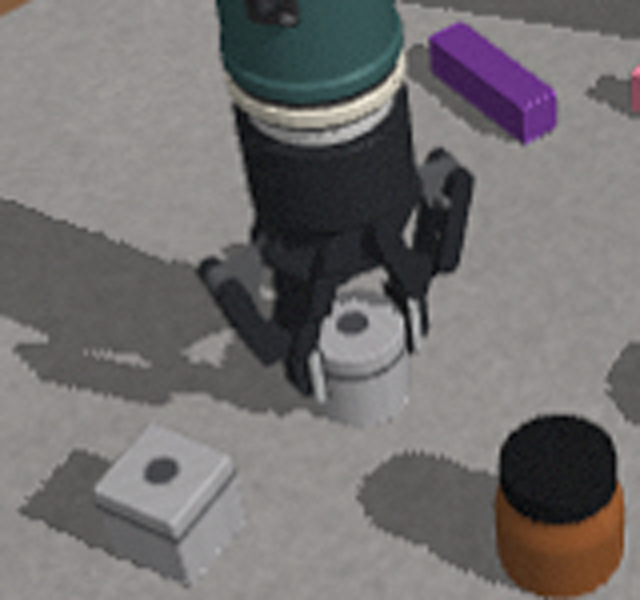

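The rail's centre is within 0.6 mm of the board's in the top view. The round weight is gripped, so lift it and carry it over the tenon-end bearer.

Call:
servo_tool:
  plan:
    - [[0, 0, -1, 0, 0, 0], [0, 0, -3, 0, 0, 0], [0, 0, -6, 0, 0, 0], [0, 0, -9, 0, 0, 0], [0, 0, -12, 0, 0, 0], [0, 0, -14.5, 0, 0, 0], [0, 0, -15.3, 0, 0, 0], [0, 0, -15.3, 0, 0, 0]]

```text
time: 22.1
tool_pos: [0.5767, -0.1726, 0.1724]
tcp_rot: [2.373, 2.05, 0.007]
wrist_force: [0.6, 0.7, -8.7]
width: 0.56
```

```bash
python3 go.py 555.4,154.1,165,-8.5;  python3 - <<'E'
from meas import *
S=grab('scene','w4')
cv2.imwrite('pics/w4c.png',cv2.resize(S['color'][60:280,130:340,::-1],None,fx=2.7,fy=2.7,interpolation=cv2.INTER_CUBIC))
E
```

```text
t 22.1 pos [ 576.7 -172.6  172.4] yaw -8.4 q6 -0.19 F [ 0.6  0.7 -8.7] w 0.56
shift cm [32.01 -6.87  0.68] turn [0.4 0.  0.1] rows>= 7.9
```

View pics/w4c.png

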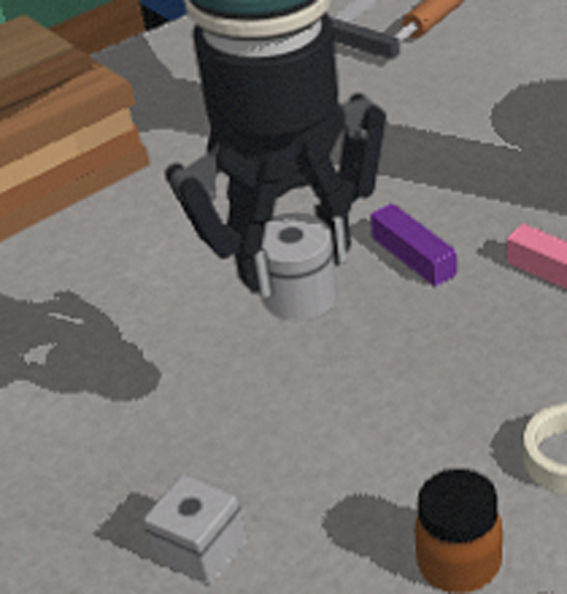

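The weight hangs upright and the force reads about 7 to 9 N. Carry it over.

Call:
servo_tool:
  plan:
    - [[0.8, -0.2, 0, 0.2, 0, 0], [2.6, -0.6, 0, 0.4, 0, 0], [5.2, -1.1, 0, 0.4, 0, 0], [8.2, -1.8, 0, 0.4, 0, 0], [11.2, -2.4, 0, 0.4, 0, 0], [14.2, -3, 0, 0.4, 0, 0], [17.2, -3.7, 0, 0.4, 0, 0], [20.2, -4.3, 0, 0.4, 0, 0], [23.2, -5, 0, 0.4, 0, 0], [26.2, -5.6, 0, 0.4, 0, 0], [29, -6.2, 0, 0.4, 0, 0], [31, -6.7, 0, 0.4, 0, 0], [31.9, -6.9, 0, 0.4, 0, 0], [32, -6.9, 0, 0.4, 0, 0], [32, -6.9, 0, 0.4, 0, 0], [32, -6.9, 0, 0.4, 0, 0]]

```text
time: 23.48
tool_pos: [0.5526, 0.1536, 0.1682]
tcp_rot: [-2.375, -2.051, 0.008]
wrist_force: [0.7, -0.2, -7.7]
width: 0.563
```

```bash
python3 go.py 555.4,154.1,83,-8.5
```

```text
t 23.48 pos [552.6 153.6 168.2] yaw -8.4 q6 0.37 F [ 0.7 -0.2 -7.7] w 0.563
shift cm [0.11 0.32 8.52] turn [-0.3  0.1  0.1] rows>= 2.0
```

Call:
servo_tool:
  plan:
    - [[0.1, 0.2, 2.5, -0.3, 0, 0], [0.1, 0.2, 4.8, -0.3, 0, 0], [0.1, 0.2, 6.5, -0.3, 0, 0], [0.1, 0.2, 7.6, -0.3, 0, 0], [0.1, 0.2, 8.1, -0.3, 0, 0], [0.1, 0.2, 8.3, -0.3, 0, 0], [0.1, 0.2, 8.3, -0.3, 0, 0], [0.1, 0.2, 8.3, -0.3, 0, 0]]

```text
time: 24.15
tool_pos: [0.5555, 0.1542, 0.0866]
tcp_rot: [2.377, 2.052, 0.001]
wrist_force: [0.7, -0.0, -7.9]
width: 0.563
```

```bash
python3 go.py 555.4,154.1,83,-8.5;  python3 - <<'E'
from meas import *
S=grab('scene','w6')
cv2.imwrite('pics/w6c.png',cv2.resize(S['color'][235:435,330:520,::-1],None,fx=3,fy=3,interpolation=cv2.INTER_CUBIC))
E
```

```text
t 24.15 pos [555.5 154.2  86.6] yaw -8.4 q6 0.38 F [ 0.7 -0.  -7.9] w 0.563
shift cm [-0.01 -0.01  0.36] turn [0.1 0.  0.1] rows>= 0.1
```

View pics/w6c.png

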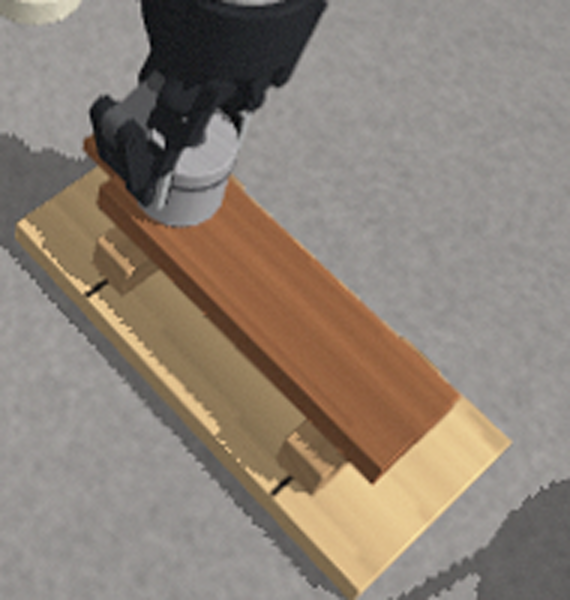

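The weight is over the tenon-end bearer. Lower it to contact.

Call:
servo_tool:
  plan:
    - [[0, 0, 0.1, 0, 0, 0], [0, 0, 0.2, 0, 0, 0], [0, 0, 0.3, 0, 0, 0], [0, 0, 0.4, 0, 0, 0], [0, 0, 0.4, 0, 0, 0]]

```text
time: 24.62
tool_pos: [0.5558, 0.1544, 0.0829]
tcp_rot: [2.376, 2.052, 0.002]
wrist_force: [0.9, -0.6, -8.0]
width: 0.563
```

```bash
python3 go.py 555.4,154.1,83,-8.5
```

```text
t 24.62 pos [555.8 154.4  82.9] yaw -8.4 q6 0.38 F [ 0.9 -0.6 -8. ] w 0.563
shift cm [-0.04 -0.03 -0.01] turn [0.1 0.  0.1] rows>= 0.0
```

Call:
servo_tool:
  plan:
    - [[0, 0, 0.05, 0, 0, 0], [0, 0, 0.1, 0, 0, 0], [0, 0, 0.15, 0, 0, 0], [0, 0, 0.15, 0, 0, 0]]

```text
time: 24.95
tool_pos: [0.5559, 0.1544, 0.0828]
tcp_rot: [2.376, 2.052, 0.002]
wrist_force: [-4.2, -1.7, 4.4]
width: 0.559
```

Contact: the weight's load is now off the gripper. Release and retreat.

Call:
servo_tool:
  plan:
    - [[0, 0, 0, 0, 0, 0], [0, 0, 0, 0, 0, 0], [0, 0, 0, 0, 0, 0], [0, 0, 0, 0, 0, 0], [0, 0, 0, 0, 0, 0], [0, 0, 0, 0, 0, 0], [0, 0, -1, 0, 0, 0], [0, 0, -3, 0, 0, 0], [0, 0, -6, 0, 0, 0], [0, 0, -9, 0, 0, 0], [0, 0, -10, 0, 0, 0], [0, 0, -10, 0, 0, 0]]
  claw: 8.5

```text
time: 25.95
tool_pos: [0.5586, 0.1552, 0.1877]
tcp_rot: [2.373, 2.049, 0.014]
wrist_force: [0.5, 0.8, -0.7]
width: 0.995
```

```bash
python3 - <<'E'
from h import *
T=viewer.read_camera('top')
cv2.imwrite('pics/sq.png',cv2.resize(T['color'][125:170,365:415,::-1],None,fx=12,fy=12,interpolation=cv2.INTER_CUBIC))
E
python3 go.py 696.2,-164.6,130,-8.5
```

```text
t 26.0 pos [557.  154.8 185. ] yaw -8.4 q6 0.38 F [ 0.8 -0.4 -0.5] w 0.995
shift cm [-29.58  18.39   5.58] turn [ 0.4 -0.1  0.1] rows>= 8.5
```

View pics/sq.png

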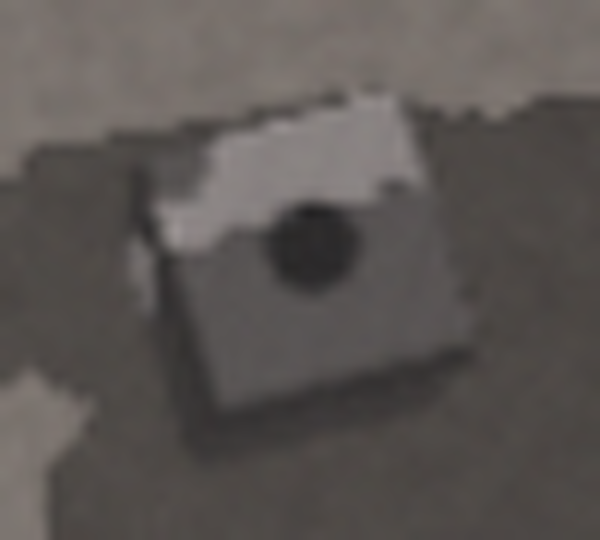

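```bash
python3 - <<'E'
from h import *
T=viewer.read_camera('top')
P=[onz(T,365+u/12-.46,125+v/12-.46,.05)[:2]*1000 for u,v in [(142,168),(392,92),(472,345),(222,412)]]
P=np.array(P); print(P.round(1),P.mean(0))
for i in range(4):
    d=P[(i+1)%4]-P[i]; print(np.linalg.norm(d).round(1),np.degrees(np.arctan2(d[1],d[0])).round(1))
E
python3 go.py 696.2,-164.6,130,-8.5
```

```text
[[ 709.  -135.2]
 [ 723.1 -177.3]
 [ 679.8 -190.8]
 [ 667.4 -148.9]] [ 694.8138305  -163.04780593]
44.4 -71.5
45.3 -162.7
43.7 106.5
43.8 18.2
t 26.05 pos [555.6 154.5 182.9] yaw -8.4 q6 0.38 F [-0.5 -0.5 -0.6] w 0.993
shift cm [-29.52  18.54   5.34] turn [ 0.2 -0.   0.1] rows>= 8.5
```

Call:
servo_tool:
  plan:
    - [[-4, 2.5, 0, 0.2, 0, -4], [-29.5, 18.5, 5.3, 0.2, 0, -26.2], [-29.5, 18.5, 5.3, 0.2, 0, -26.2], [-29.5, 18.5, 5.3, 0.2, 0, -26.2], [-29.5, 18.5, 5.3, 0.2, 0, -26.2], [-29.5, 18.5, 5.3, 0.2, 0, -26.2], [-29.5, 18.5, 5.3, 0.2, 0, -26.2], [-29.5, 18.5, 5.3, 0.2, 0, -26.2], [-29.5, 18.5, 5.3, 0.2, 0, -26.2], [-29.5, 18.5, 5.3, 0.2, 0, -26.2], [-29.5, 18.5, 5.3, 0.2, 0, -26.2], [-29.5, 18.5, 5.3, 0.2, 0, -26.2]]

```text
time: 27.05
tool_pos: [0.6941, -0.1635, 0.1279]
tcp_rot: [-1.848, -2.535, 0.003]
wrist_force: [0.0, 0.9, 0.7]
width: 1.0
```

```bash
python3 go.py 696,-164.4,13,17.8;  python3 - <<'E'
from meas import *
S=grab('scene','w7')
cv2.imwrite('pics/w7c.png',cv2.resize(S['color'][235:435,330:520,::-1],None,fx=3,fy=3,interpolation=cv2.INTER_CUBIC))
E
```

```text
t 27.05 pos [ 694.1 -163.5  127.9] yaw 17.8 q6 -0.58 F [0.  0.9 0.7] w 1.0
shift cm [-0.17  0.2  11.49] turn [-0.2 -0.1  0. ] rows>= 2.8
```

View pics/w7.png

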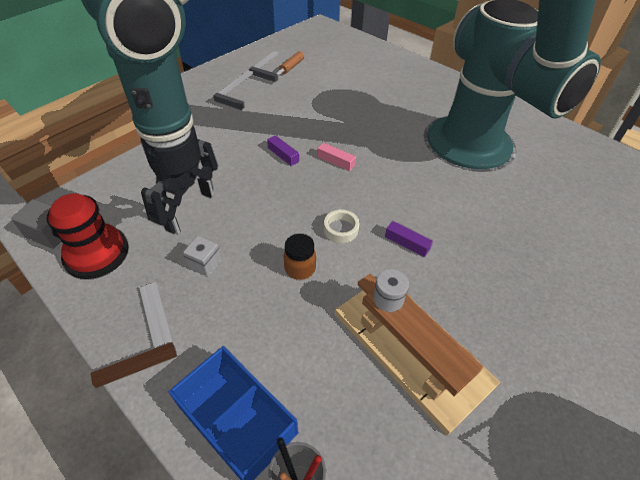

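The round weight stands at (391,288), over the tenon-end bearer. Next, the square weight at (201,250).

Call:
servo_tool:
  plan:
    - [[-0.1, 0.1, 3, -0.2, 0, 0], [-0.1, 0.1, 6, -0.2, 0, 0], [-0.1, 0.1, 8.5, -0.2, 0, 0], [-0.1, 0.1, 10.3, -0.2, 0, 0], [-0.1, 0.1, 11.2, -0.2, 0, 0], [-0.1, 0.1, 11.5, -0.2, 0, 0], [-0.1, 0.1, 11.5, -0.2, 0, 0], [-0.1, 0.1, 11.5, -0.2, 0, 0]]

```text
time: 27.77
tool_pos: [0.6964, -0.1632, 0.0154]
tcp_rot: [1.848, 2.539, 0.003]
wrist_force: [-0.0, -0.4, -0.2]
width: 0.997
```

Call:
servo_tool:
  plan:
    - [[0, 0, 0, 0, 0, 0], [0, 0, 0, 0, 0, 0], [0, 0, 0, 0, 0, 0], [0, 0, 0, 0, 0, 0], [0, 0, 0, 0, 0, 0], [0, 0, 0, 0, 0, 0], [0, 0, 0, 0, 0, 0]]
  claw: 3.2
  grip_force: 100

```text
time: 28.35
tool_pos: [0.6976, -0.1636, 0.0172]
tcp_rot: [1.847, 2.537, 0.005]
wrist_force: [-0.3, 0.5, 5.6]
width: 0.522
```

Call:
servo_tool:
  plan:
    - [[0, 0, -1, 0, 0, 0], [0, 0, -3, 0, 0, 0], [0, 0, -6, 0, 0, 0], [0, 0, -9, 0, 0, 0], [0, 0, -12, 0, 0, 0], [0, 0, -15, 0, 0, 0], [0, 0, -17, 0, 0, 0], [0, 0, -17, 0, 0, 0]]

```text
time: 29.02
tool_pos: [0.6993, -0.1645, 0.1932]
tcp_rot: [1.842, 2.531, 0.009]
wrist_force: [0.9, -0.3, -4.6]
width: 0.518
```

```bash
python3 go.py 576.2,292.5,185,-8.5;  python3 - <<'E'
from meas import *
S=grab('scene','w8')
cv2.imwrite('pics/w8c.png',cv2.resize(S['color'][60:280,90:340,::-1],None,fx=2.7,fy=2.7,interpolation=cv2.INTER_CUBIC))
E
```

```text
t 29.02 pos [ 699.3 -164.5  193.2] yaw 17.9 q6 -0.58 F [ 0.9 -0.3 -4.6] w 0.518
shift cm [47.28  2.31  0.58] turn [ 0.7  0.2 26.4] rows>= 11.4
```

View pics/w8c.png

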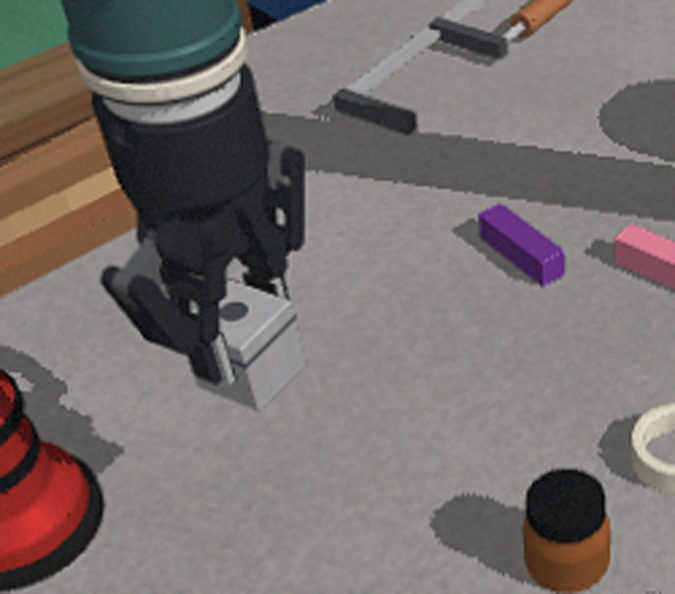

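The square weight is held level. Carry it to the other bearer, clear of the round weight's top at 116 mm.

Call:
servo_tool:
  plan:
    - [[1, 0, 0, 0.2, 0, 0.6], [3, 0.1, 0, 0.4, 0.1, 2], [6, 0.3, 0, 0.6, 0.2, 4], [9, 0.4, 0, 0.7, 0.2, 6], [12.2, 0.6, 0, 0.7, 0.2, 8], [15.4, 0.8, 0, 0.7, 0.2, 10], [18.6, 0.9, 0, 0.7, 0.2, 12], [21.8, 1.1, 0, 0.7, 0.2, 14], [25, 1.2, 0, 0.7, 0.2, 16], [28.2, 1.4, 0, 0.7, 0.2, 18], [31.4, 1.5, 0, 0.7, 0.2, 20], [34.6, 1.7, 0, 0.7, 0.2, 22], [37.8, 1.8, 0, 0.7, 0.2, 24], [41, 2, 0, 0.7, 0.2, 25.5], [44, 2.2, 0, 0.7, 0.2, 26.4], [46.2, 2.3, 0, 0.7, 0.2, 26.4], [47.2, 2.3, 0, 0.7, 0.2, 26.4], [47.3, 2.3, 0, 0.7, 0.2, 26.4], [47.3, 2.3, 0, 0.7, 0.2, 26.4], [47.3, 2.3, 0, 0.7, 0.2, 26.4]]

```text
time: 30.73
tool_pos: [0.5739, 0.2918, 0.1866]
tcp_rot: [-2.378, -2.048, 0.008]
wrist_force: [-0.0, -0.7, -7.6]
width: 0.521
```

```bash
python3 go.py 576.2,292.5,87,-8.5
```

```text
t 30.73 pos [573.9 291.8 186.6] yaw -8.5 q6 0.58 F [-0.  -0.7 -7.6] w 0.521
shift cm [0.12 0.28 9.95] turn [-0.3  0.1 -0. ] rows>= 2.4
```

Call:
servo_tool:
  plan:
    - [[0.1, 0.1, 2.5, -0.3, 0, 0], [0.1, 0.1, 5, -0.3, 0, 0], [0.1, 0.1, 7.2, -0.3, 0, 0], [0.1, 0.1, 8.6, -0.3, 0, 0], [0.1, 0.1, 9.4, -0.3, 0, 0], [0.1, 0.1, 9.8, -0.3, 0, 0], [0.1, 0.1, 9.8, -0.3, 0, 0], [0.1, 0.1, 9.8, -0.3, 0, 0]]

```text
time: 31.4
tool_pos: [0.5755, 0.2927, 0.0898]
tcp_rot: [2.38, 2.049, 0.001]
wrist_force: [0.8, 0.3, -7.1]
width: 0.522
```

```bash
python3 go.py 576.2,292.5,83,-8.5;  python3 - <<'E'
from meas import *
S=grab('scene','w9')
cv2.imwrite('pics/w9c.png',cv2.resize(S['color'][235:435,330:520,::-1],None,fx=3,fy=3,interpolation=cv2.INTER_CUBIC))
E
```

```text
t 31.4 pos [575.5 292.7  89.8] yaw -8.6 q6 0.58 F [ 0.8  0.3 -7.1] w 0.522
shift cm [-0.01  0.07  0.68] turn [ 0.1  0.  -0.1] rows>= 0.2
```

View pics/w9c.png

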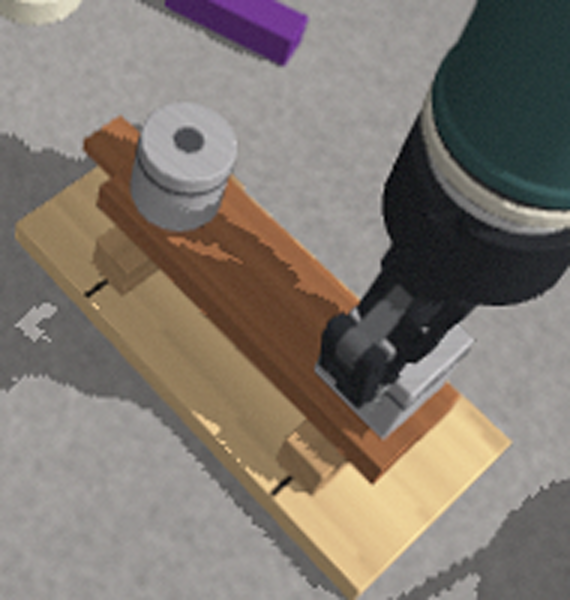

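Call:
servo_tool:
  plan:
    - [[0, 0, 0.2, 0, 0, 0], [0, 0, 0.4, 0, 0, 0], [0, 0, 0.5, 0, 0, 0], [0, 0, 0.6, 0, 0, 0], [0, 0, 0.65, 0, 0, 0], [0, 0, 0.65, 0, 0, 0]]

```text
time: 31.95
tool_pos: [0.5756, 0.2929, 0.0835]
tcp_rot: [2.38, 2.049, 0.002]
wrist_force: [0.3, 0.8, -7.7]
width: 0.524
```

Call:
servo_tool:
  plan:
    - [[0, 0, 0.05, 0, 0, 0], [0, 0, 0.1, 0, 0, 0], [0, 0, 0.1, 0, 0, 0]]

```text
time: 32.2
tool_pos: [0.5757, 0.2931, 0.0833]
tcp_rot: [2.38, 2.049, 0.002]
wrist_force: [-1.4, -0.9, -2.0]
width: 0.52
```

Contact: the load reading has dropped from 7.7 to 2 N. Release and retreat.

Call:
servo_tool:
  plan:
    - [[0, 0, 0.03, 0, 0, 0], [0, 0, 0.03, 0, 0, 0], [0, 0, 0.03, 0, 0, 0], [0, 0, 0.03, 0, 0, 0], [0, 0, 0.03, 0, 0, 0], [0, 0, 0.03, 0, 0, 0], [0, 0, -1, 0, 0, 0], [0, 0, -3, 0, 0, 0], [0, 0, -6, 0, 0, 0], [0, 0, -9, 0, 0, 0], [0, 0, -12, 0, 0, 0], [0, 0, -12, 0, 0, 0]]
  claw: 8.5

```text
time: 33.2
tool_pos: [0.5796, 0.295, 0.2126]
tcp_rot: [2.377, 2.047, 0.022]
wrist_force: [1.6, 0.2, 0.9]
width: 0.997
```

```bash
python3 go.py 500,-350,250,-8.5
```

```text
t 33.2 pos [579.6 295.  212.6] yaw -8.5 q6 0.58 F [1.6 0.2 0.9] w 0.997
shift cm [-64.94   1.75  -4.2 ] turn [ 0.8 -0.4 -0. ] rows>= 15.6
```

Call:
servo_tool:
  plan:
    - [[-2, 0, -4, 0.8, 0, 0], [-65, 1.8, -4.2, 0.8, 0, 0], [-65, 1.8, -4.2, 0.8, 0, 0], [-65, 1.8, -4.2, 0.8, 0, 0], [-65, 1.8, -4.2, 0.8, 0, 0], [-65, 1.8, -4.2, 0.8, 0, 0], [-65, 1.8, -4.2, 0.8, 0, 0], [-65, 1.8, -4.2, 0.8, 0, 0], [-65, 1.8, -4.2, 0.8, 0, 0], [-65, 1.8, -4.2, 0.8, 0, 0], [-65, 1.8, -4.2, 0.8, 0, 0], [-65, 1.8, -4.2, 0.8, 0, 0], [-65, 1.8, -4.2, 0.8, 0, 0], [-65, 1.8, -4.2, 0.8, 0, 0], [-65, 1.8, -4.2, 0.8, 0, 0], [-65, 1.8, -4.2, 0.8, 0, 0], [-65, 1.8, -4.2, 0.8, 0, 0], [-65, 1.8, -4.2, 0.8, 0, 0], [-65, 1.8, -4.2, 0.8, 0, 0]]

```text
time: 34.78
tool_pos: [0.5002, -0.3505, 0.2501]
tcp_rot: [-2.377, -2.044, -0.009]
wrist_force: [0.2, -0.1, -0.3]
width: 0.991
```

Run:
```python
from h import *
S=grab('scene','f1');T=grab('top','f2')
cv2.imwrite('pics/fs.png',cv2.resize(S['color'][235:435,330:520,::-1],None,fx=3,fy=3,interpolation=cv2.INTER_CUBIC))
cv2.imwrite('pics/ft.png',cv2.resize(T['color'][150:260,110:350,::-1],None,fx=3.3,fy=3.3,interpolation=cv2.INTER_CUBIC))
ax=np.radians(81.5); Yb=np.array([np.cos(ax),np.sin(ax)]); Xb=np.array([Yb[1],-Yb[0]])
# holes in the weights' tops, z=.116
for n,c,b in [('S',S,(370,260,420,310)),('S',S,(430,320,500,390)),('T',T,(205,190,260,235)),('T',T,(140,180,195,230))]:
    g=cv2.cvtColor(c['color'].copy(),cv2.COLOR_RGB2HSV); x0,y0,x1,y1=b
    d=((g[...,2]<90)&(g[...,1]<60)).astype(np.uint8); m=np.zeros_like(d); m[y0:y1,x0:x1]=d[y0:y1,x0:x1]
    k,l,st,ce=cv2.connectedComponentsWithStats(m)
    for i in range(1,k):
        if st[i,4]>15:
            p=onz(c,*ce[i],.116)[:2]*1000; print(n,ce[i].round(1),st[i,4],(p@Yb).round(1),(p@Xb).round(1))
```

```text
S [392.5 281.3] 57 233.4 526.3
S [379.3 295.1] 155 239.2 559.4
S [463.8 347.2] 81 373.6 525.1
S [448.5 364.2] 472 376.9 561.0
T [234.6 214.7] 98 214.4 514.2
T [225.  206.6] 55 235.0 526.5
T [165.3 200.7] 186 349.8 518.9
T [152.9 195.3] 49 375.5 525.1
```

View pics/fs.png

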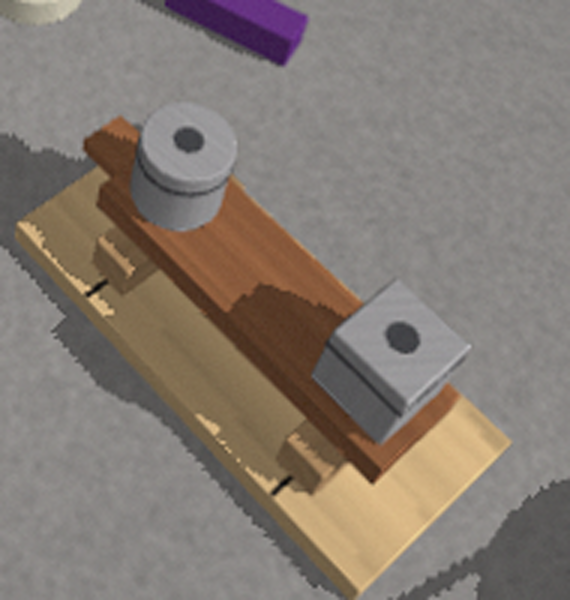

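View pics/ft.png

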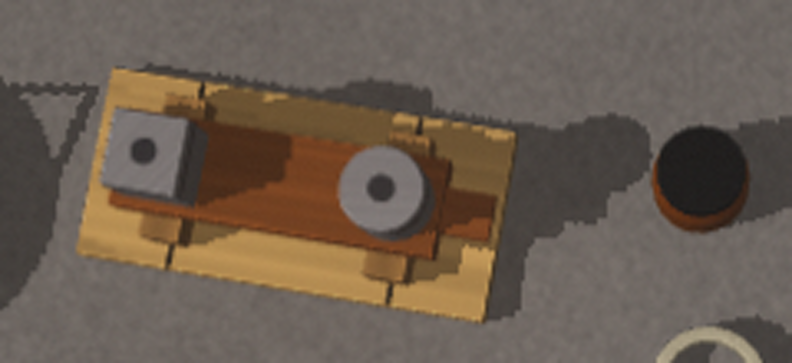

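View pics/f1.png

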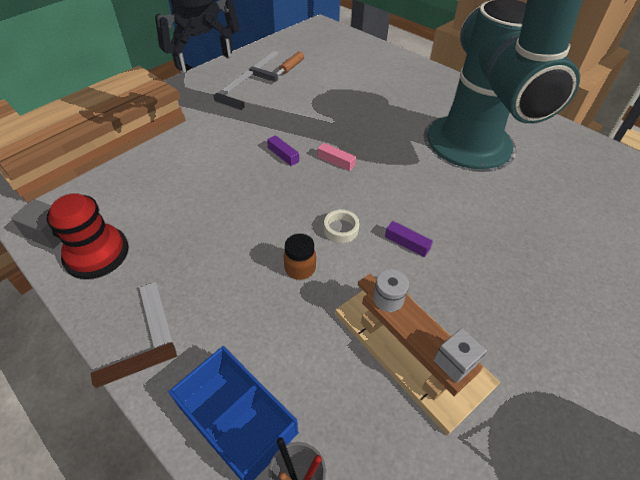

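The weight centres come out at 235.0 (round) and 375.5 (square) along the board in the top view, against lines at 235.4 and 375.4. Across the board they are at 525 to 526.5, against the board's 526. The jar, tape and look-alikes haven't moved, and the arm is clear. Handing in.

```bash
python3 -c "
from workcell import finish_job
print(finish_job())"
```

```text
the job is handed in; nothing more can be done
None
```

The job is handed in at about 35 s of the 136 s allowed; `finish_job` gave no verdict.

I laid both pale bearers on their pencil lines and set the rail flat across them with its tenon at the -y end. Then I stood the round weight over the tenon-end bearer and the square weight over the other.

**Last checks:**
- **Bearers:** each is within about 1 mm of its line and centred across the board in the top view.
- **Rail:** its centre is about 0.6 mm from the board's centre, measured in the top view before the weights went on. I took "centred" to mean the rail's body, not its overall length with the tenon.
- **Weights:** both are upright, about 1 mm or less from the points above the lines in both views.
- **Everything else:** the jar, tape and purple and pink look-alikes appear unmoved, and the robot is clear of everything.

**Disagreements:** the two cameras differed by about 2 to 4 mm in absolute position, so I used averages. One scene-view check of the rail, taken just before I let it go, read its length 4 mm short, but both views put its centre within 2 mm. No check failed.

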